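Stack a power module in its bonding nest and weigh it down

TASK

Build up the power module in the black nest with the orange corners: first the grey aluminium heat sink, lying flat between the corners, then the green board in the middle of it and lined up with it, then the white hood over the board, seated flat inside the heat sink's raised rim. Last, take the red-handled hold-down weight out of its blue and yellow keeper (its foot comes up through the slot only when the handle is turned to lie along the slot) and stand it upright on the middle of the hood. Leave the blue spare board where it lies, and let go of everything.

Things in the scene. Friction and masses are not known exactly. Their poses are not given: they have to be found in the camera images.
- nest: Bonding nest, fixed: black plate 126 (along x) x 86 x 6 mm with four orange L-shaped corners standing 8 mm above it. Between the corners 108 x 68 mm, so the heat sink has 4 mm play on every side; the middle 75 mm of each long side is open for fingers. Origin: centre of the plate's underside, z up; what lies in it has its underside at z = 6 mm.
- heat_sink: Grey aluminium heat sink, 100 x 60 mm (long side along x), 0.3 kg, fins underneath. Flat upper surface 26 mm above its underside, with a raised rim 3 mm thick and 4 mm high round the edge (overall height 30 mm; inside the rim 94 x 54 mm). Origin: centre of its underside, z up. Take it across its 60 mm width. Either way round is right.
- board: Green circuit board 68 x 32 x 4 mm (long side along x), 0.08 kg, lying flat, with a yellow and black transformer block at its middle, 30 mm (along x) x 20 mm (along y) rising 30 mm above the board, to 34 mm overall: take it by this block across the 20 mm. Small parts up to 12 mm high near both ends. Origin: centre of its underside, z up. Either way round is right.
- hood: White sheet-metal hood, an upside-down box 86 (along x) x 47 x 42 mm, 0.15 kg, open below (inside 81 x 42, 39 mm high), black vent slots in its flat top. Origin: centre of its open lower edge, z up; top at z = 42 mm. Take it across its 47 mm width. On the heat sink it has about 3.5 mm play inside the rim on every side. Either way round is right.
- keeper: Keeper of the weight, fixed: blue base 110 x 110 x 4 mm, four posts and a yellow guard plate (22 to 27 mm above the table) with a closed slot 76 x 38 mm at its middle, long along x. The weight's foot lies crosswise below the guard, has 10 mm of lift before it meets it, turns freely there, and passes up through the slot when within about 9 degrees of it. Origin: centre of the underside.
- weight: Hold-down weight, 0.25 to 0.5 kg, 71 mm high: steel foot 64 (along x) x 26 x 8 mm, 12 mm stem, red bar handle 44 (along x, parallel to the foot) x 16 mm, 41 to 71 mm above the underside; grip across the 16. Origin: centre of the foot's underside. Starts at the keeper's middle, 4 mm above the table, 50 to 80 degrees counterclockwise (from above) from the slot. Any angle will do on the hood.
- spare_board: Blue spare board with a grey and black block, otherwise like the green one in shape and size (68 x 32 mm, 34 mm high). Not to be used. Origin: centre of its underside.
Not all that is in view belongs to the job. What is shaped like the heat_sink but turquoise is not meant. What is shaped like the hood but pink is not meant.

How it is judged (in metres and radians):
On the way, in this order (a step that is already met when the one before it is completed fails the run):
1. the heat sink lies in the nest, let go (horizontal distance between heat_sink and nest below 0.008 m and z of heat_sink in the frame of nest between 0.003 and 0.009 m and angle between the x axis of heat_sink and the x axis of nest, either way round below 0.15 rad and contact force between the fingers and heat_sink below 0.2 N), for 0.2 s.
2. the green board lies on the heat sink, let go (horizontal distance between heat_sink and nest below 0.008 m and z of heat_sink in the frame of nest between 0.003 and 0.009 m and angle between the x axis of heat_sink and the x axis of nest, either way round below 0.15 rad and horizontal distance between board and heat_sink below 0.01 m and z of board in the frame of heat_sink between 0.023 and 0.029 m and angle between the x axis of board and the x axis of heat_sink, either way round below 0.35 rad and contact force between the fingers and board below 0.2 N), for 0.2 s.
3. the hood sits over the board on the heat sink, let go (horizontal distance between heat_sink and nest below 0.008 m and z of heat_sink in the frame of nest between 0.003 and 0.009 m and angle between the x axis of heat_sink and the x axis of nest, either way round below 0.15 rad and horizontal distance between board and heat_sink below 0.01 m and z of board in the frame of heat_sink between 0.023 and 0.029 m and angle between the x axis of board and the x axis of heat_sink, either way round below 0.35 rad and horizontal distance between hood and heat_sink below 0.008 m and z of hood in the frame of heat_sink between 0.023 and 0.029 m and angle between the x axis of hood and the x axis of heat_sink, either way round below 0.2 rad and angle between hood's own z axis and vertical below 0.1 rad and contact force between the fingers and hood below 0.2 N), for 0.2 s.
4. the weight stands on the hood, let go (horizontal distance between heat_sink and nest below 0.008 m and z of heat_sink in the frame of nest between 0.003 and 0.009 m and angle between the x axis of heat_sink and the x axis of nest, either way round below 0.15 rad and horizontal distance between board and heat_sink below 0.01 m and z of board in the frame of heat_sink between 0.023 and 0.029 m and angle between the x axis of board and the x axis of heat_sink, either way round below 0.35 rad and horizontal distance between hood and heat_sink below 0.008 m and z of hood in the frame of heat_sink between 0.023 and 0.029 m and angle between the x axis of hood and the x axis of heat_sink, either way round below 0.2 rad and angle between each of hood, weight's own z axis and vertical below 0.1 rad and horizontal distance between weight and hood below 0.015 m and z of weight in the frame of hood between 0.039 and 0.045 m and contact force between the fingers and weight below 0.2 N), for 0.2 s.
At the end, for the whole second after the job is handed in: Each fully seated (height within 3 mm): heat sink in nest (8 mm, 0.15 rad), green board on it (10 mm, 0.35 rad), hood over that on the heat sink (8 mm, 0.2 rad), weight upright on the hood (15 mm); all let go and at rest. Blue spare board moved less than 20 mm (horizontal distance between heat_sink and nest below 0.008 m and z of heat_sink in the frame of nest between 0.003 and 0.009 m and angle between the x axis of heat_sink and the x axis of nest, either way round below 0.15 rad and horizontal distance between board and heat_sink below 0.01 m and z of board in the frame of heat_sink between 0.023 and 0.029 m and angle between the x axis of board and the x axis of heat_sink, either way round below 0.35 rad and horizontal distance between hood and heat_sink below 0.008 m and z of hood in the frame of heat_sink between 0.023 and 0.029 m and angle between the x axis of hood and the x axis of heat_sink, either way round below 0.2 rad and angle between each of hood, weight's own z axis and vertical below 0.1 rad and horizontal distance between weight and hood below 0.015 m and z of weight in the frame of hood between 0.039 and 0.045 m and linear speed of each of heat_sink, board, hood, weight below 0.02 m/s); the robot touches nothing.
It fails at once if the blue spare board is disturbed (moved more than 20 mm) (distance of spare_board from where it was at the start of the episode above 0.02 m).
It also fails if it takes over 134 s, if anything falls off the work surface, if the arm or the gripper's body presses on something with over 40 N, if the wrist force passes 120 N, or if a joint passes its speed limit or range.

ROBOT

A 6-joint arm with a two-finger parallel gripper is mounted at the origin on the work surface. World frame = base frame: x ahead of the robot, y to its left, z up, the work surface at z = 0. Lengths are in m, angles in degrees, forces in N, time in s.
With the tool pointing down it reaches from about 0.35 to 0.875 m from the base axis. Payload 15.5 kg.
Tool frame: the origin (TCP) lies between the finger pads; the fingertips stand 25 mm ahead of it and the grasp point (between the pads) lies 6 mm ahead of it; y points along the fingers, z is the direction in which the jaws open and shut, and the axes are right-handed (so a half turn about y gives the same grasp; the last joint's range is limited). The gripper opens to 85 mm and grips with 20 to 120 N. Pads are 22 mm wide; open, the fingers measure 114 mm over their backs; the gripper's body (76 mm by 85 mm) begins 54 mm behind the grasp point. The pads swing forward as they close: fully open they stand 13 mm farther back than shut.
Start: joints at [62.252, 28.281, 77.091, -0, 74.628, -5.472], TCP at [0.237, 0.578, 0.256] pointing down, gripper open.
Joint ranges: [-166.48, 166.48], [-47.26, 123.95], [12.59, 153.08], [-70.14, 250.14], [6.76, 159.57], [-176.63, 176.63]. Speed limits (degrees/s): [108.29, 108.29, 147.25, 172.46, 172.46, 172.46].

INTERFACE

Orientations are given as [roll, pitch, yaw] about the fixed x, y, z axes, in that order (R = Rz(yaw) Ry(pitch) Rx(roll)).
In Python, from plant import * gives the robot as it stands. The module is installed in compiled form; this text tells all that it offers.
- The arm moves only by the shell command python3 -m creep 'ROWS' [OPENING] [FORCE]. ROWS is JSON, a list of rows, each an object of numbers: "dx", "dy", "dz": the shift along the tool's x, y, z in m; "ax", "ay", "az": the turn, a rotation vector about the tool's x, y, z in degrees. A call has 1 to 5 rows; each row is the pose to reach, as a shift and turn from the pose commanded when the call began, along the tool's axes at that moment; what a row does not reach only later rows make up. A row lasts 1/10 s, in which the tool goes at most 50 mm and 8.59 degrees, less where a joint would pass 70% of its speed; a pose out of reach is approached as far as the arm can. A call with a gripper value outside its range is refused whole. OPENING is the finger opening in m, from 0 to 0.0854, set as the call begins (- or left out, the last holds). The fingers move at their own pace and stop on an object; FORCE is the grip in N (left out, the last holds). Time passes only in rows, so rows that repeat a pose let the fingers close. It gives the time, the measured TCP pose, the force and the opening at its end, in the units of the state.
- observe(): the state, without advancing time (a new reading comes with each control period).
- capture(name): name is "scene" or "top"; returns the picture (480x640x3 uint8, blue, green, red); there is no depth.
- camera_info(name): a dict with "fx", "fy", "cx", "cy" (pixels), "k1" (the pictures are not rectified: a ray, as slopes to the right and down, at radius r is drawn at 1 + k1 r^2 times it, then the intrinsics apply), "extrinsics" (4x4, takes a point from camera to world coordinates). Camera axes: x right, y down, z forward; pixel columns grow to the right and rows downward; lengths in m; the calibration is good to about 2 mm. A picture is of the moment at which its call begins. camera_info takes no time and is no camera call.
- close_job(): hands the job in, once; it reports no verdict.
Trained networks look in the newest picture that a camera, given by its name, has taken for a name from the list of things; names that differ only in an ending like _2 or _b are one class to them, and where a whole thing is asked for, a point or a joint stands for the part that bears it (a point fixed in the world has none). Each returns a list of dicts, best first, with "score" (0 to 1); they miss things now and then, are a little off and sometimes report something else, mostly with a low value. They report only what shows in the picture. A call takes as long as a camera call. They do not tell look-alikes from the thing itself.
- cut_out(name, camera): "mask" (480x640 bool, what is visible of it) and "pixel" ([column, row] in pixels, amid what is visible of it).
The state is a dict: "time_s": time; "q": joint angles; "joint_velocities": joint speeds; "tau": joint torques, N m; "tool_pos": TCP position; "ee_rot": TCP orientation; "contact_force": force on the tool from outside, world axes, zero at the start; "ft_torque": the same for the moment, N m; "opening": finger opening in m.
Only numpy, scipy, OpenCV 4.12 (cv2) and the standard library are available. Lean on these libraries where they do the work, as an engineer would, in place of code of your own. Each camera call takes 0.05 s, during which the arm holds its last target. There are 200 camera calls.

## Working session

There is one attempt and no reset: what is moved stays moved. The work goes in short steps, Python scripts to look and compute and a shell command to move; the robot and the scene stay as the last step left them, time stands still between calls to the robot, and variables do not carry over. Pictures are saved under pics/ and viewed, about 12 in all and at most 16, crops included, and the job is handed in when it is done.

```bash
mkdir -p pics; python3 - <<'E'
from plant import *
import cv2,numpy as np
s=observe();print({k:np.round(v,3).tolist() for k,v in s.items()})
for n in("scene","top"):
    cv2.imwrite(f"pics/{n}0.png",capture(n));i=camera_info(n);print(n,{k:np.round(v,4).tolist() for k,v in i.items()})
    for t in("nest","heat_sink","board","hood","keeper","weight","spare_board"):
        print(n,t,[(round(d["score"],2),np.round(d["pixel"]).tolist(),int(d["mask"].sum())) for d in cut_out(t,n)])
E
```

```text
{'time_s': 0.0, 'q': [62.251, 28.316, 77.129, 0.0, 74.626, -5.473], 'joint_velocities': [-0.073, 0.082, -0.063, -0.079, -0.104, 0.005], 'tau': [0.001, -88.217, -38.387, -0.0, 0.01, -0.0], 'tool_pos': [0.237, 0.578, 0.256], 'ee_rot': [-90.071, 0.007, -22.276], 'contact_force': [-0.036, -0.412, 0.577], 'ft_torque': [-0.007, -0.049, -0.025], 'opening': 0.085}
scene {'fx': 588.6244, 'fy': 588.6244, 'cx': 314.758, 'cy': 236.2623, 'k1': -0.0376, 'extrinsics': [[0.3015, 0.7084, -0.6382, 1.3958], [0.9534, -0.2169, 0.2097, -0.2883], [0.0101, -0.6717, -0.7408, 1.0166], [0.0, 0.0, 0.0, 1.0]]}
scene nest [(0.89, [227.0, 281.0], 1867)]
scene heat_sink [(0.94, [373.0, 210.0], 1125), (0.87, [415.0, 180.0], 947)]
scene board [(0.69, [430.0, 243.0], 410)]
scene hood [(0.97, [297.0, 207.0], 871), (0.81, [298.0, 301.0], 1186)]
scene keeper [(0.87, [194.0, 235.0], 1710)]
scene weight [(0.78, [191.0, 223.0], 458)]
scene spare_board [(0.7, [340.0, 278.0], 400)]
top {'fx': 594.3856, 'fy': 594.3856, 'cx': 308.9768, 'cy': 231.7826, 'k1': -0.199, 'extrinsics': [[-0.0105, -0.9796, 0.2006, 0.3004], [-0.9999, 0.0116, 0.0043, -0.0135], [-0.0066, -0.2005, -0.9797, 1.268], [0.0, 0.0, 0.0, 1.0]]}
top nest [(0.81, [401.0, 220.0], 2200), (0.45, [435.0, 296.0], 2432)]
top heat_sink [(0.6, [166.0, 294.0], 1372), (0.58, [233.0, 268.0], 1395), (0.45, [200.0, 210.0], 365)]
top board []
top hood [(0.55, [348.0, 168.0], 996)]
top keeper []
top weight [(0.86, [433.0, 289.0], 348)]
top spare_board [(0.78, [296.0, 194.0], 412), (0.16, [432.0, 289.0], 321)]
```

```bash
python3 - <<'E'
import cv2
a=cv2.imread("pics/top0.png")[120:360,100:500];cv2.imwrite("pics/top0c.png",cv2.resize(a,(800,480),interpolation=cv2.INTER_CUBIC))
a=cv2.imread("pics/scene0.png")[130:360,120:500];cv2.imwrite("pics/sc0c.png",cv2.resize(a,(798,483),interpolation=cv2.INTER_CUBIC))
E
```

```text
(no output)
```

View pics/top0c.png

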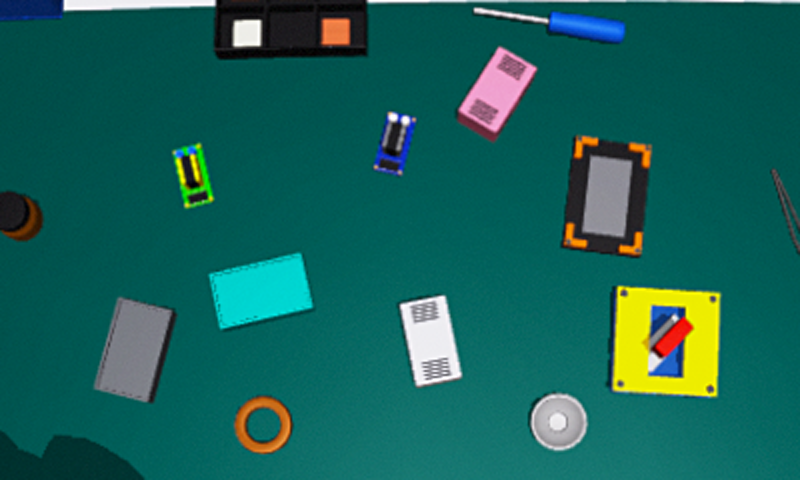

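View pics/sc0c.png

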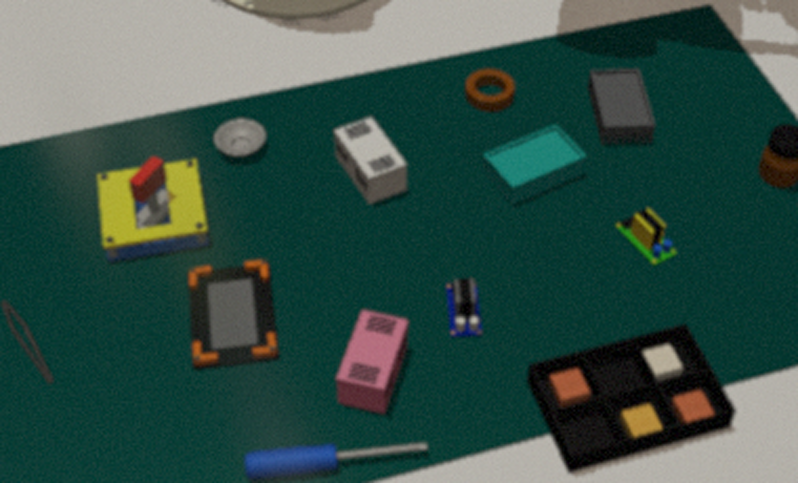

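```bash
cat > h.py <<'E'
from plant import *
import cv2,numpy as np
from scipy.optimize import minimize
from scipy.spatial.transform import Rotation as Ro
def proj(n,P):
    i=camera_info(n);T=np.linalg.inv(np.array(i["extrinsics"]))
    c=np.asarray(P,float)@T[:3,:3].T+T[:3,3];s=c[:,:2]/c[:,2:];s=s*(1+i["k1"]*(s**2).sum(1,keepdims=True))
    return s*i["fx"]+[i["cx"],i["cy"]]
def ground(n,uv,z):
    i=camera_info(n);E=np.array(i["extrinsics"]);d=(np.array(uv,float)-[i["cx"],i["cy"]])/i["fx"];s=d.copy()
    for _ in range(20):s=d/(1+i["k1"]*(s@s))
    r=E[:3,:3]@[*s,1];return E[:3,3]+r*(z-E[2,3])/r[2]
def box(lx,ly,z0,z1,ox=0,oy=0):
    return np.array([[ox+a*lx/2,oy+b*ly/2,z] for a in(-1,1) for b in(-1,1) for z in(z0,z1)])
S=dict(heat_sink=[box(.1,.06,0,.03)],board=[box(.068,.032,0,.004),box(.03,.02,0,.034)],spare_board=[box(.068,.032,0,.004),box(.03,.02,0,.034)],
 hood=[box(.086,.047,0,.042)],nest=[box(.126,.086,0,.006)]+[box(.02,.02,0,.014,a*.053,b*.033) for a in(-1,1) for b in(-1,1)],keeper=[box(.11,.11,0,.004),box(.11,.11,.022,.027)])
def pose(pts,p,z=0):
    c,s=np.cos(p[2]),np.sin(p[2]);return pts@np.array([[c,s,0],[-s,c,0],[0,0,1]])+[p[0],p[1],z]
K=4
def render(n,parts,p,z=0):
    m=np.zeros((480*K,640*K),np.uint8)
    for q in parts:
        h=cv2.convexHull((((proj(n,pose(q,p,z))+.5)*K-.5)*16).round().astype(np.int32).reshape(-1,1,2));cv2.fillConvexPoly(m,h,1,shift=4)
    return m
def up(m):return cv2.resize(m.astype(np.uint8),None,fx=K,fy=K,interpolation=cv2.INTER_NEAREST)
def fit(parts,masks,p0,z=0):
    M={n:up(m) for n,m in masks.items()}
    def cost(p):
        t=0
        for n in M:
            r=render(n,parts,p,z);t+=1-(r&M[n]).sum()/max(1,(r|M[n]).sum())
        return t/len(M)
    s=np.array(p0)+np.array([[0,0,0],[.015,0,0],[0,.015,0],[0,0,.3]]);o=minimize(cost,p0,method="Nelder-Mead",options=dict(initial_simplex=s,xatol=1e-4,fatol=1e-4,maxiter=120))
    s=o.x+np.array([[0,0,0],[.004,0,0],[0,.004,0],[0,0,.06]]);o=minimize(cost,o.x,method="Nelder-Mead",options=dict(initial_simplex=s,xatol=1e-4,fatol=1e-4,maxiter=80))
    return o.x,o.fun
def fg(im,n,xy,r=.09,z=.015):
    "not-mat mask round a world point, largest blob"
    c=proj(n,[[*xy,z]])[0];R=proj(n,[[xy[0]+r,xy[1],z],[xy[0],xy[1]+r,z]]);rad=np.linalg.norm(R-c,axis=1).max()
    yy,xx=np.mgrid[:480,:640];roi=np.hypot(xx-c[0],yy-c[1])<rad
    f=im.astype(float);mat=np.median(im[roi&(f[...,1]-f[...,2]>25)&(f[...,1]<130)],axis=0)
    k=(f@mat)/(mat@mat);d=np.linalg.norm(f-k[...,None]*mat,axis=2)
    m=roi&((d>18)|(k>1.5)|(k<.45));m=cv2.morphologyEx(m.astype(np.uint8),cv2.MORPH_CLOSE,np.ones((5,5)))
    q,l,st,ce=cv2.connectedComponentsWithStats(m)
    j=1+np.argmax(st[1:,4]-20*np.linalg.norm(ce[1:]-c,axis=1));return l==j
def to(x,y,z,yaw,yawmode=180):
    s=observe();R=Ro.from_euler("xyz",s["ee_rot"],degrees=True);d=R.inv().apply(np.array([x,y,z])-s["tool_pos"])
    ay=-((yaw-s["ee_rot"][2]+90)%180-90)
    print("t",round(s["time_s"],1),"d mm",(d*1000).round(1),"ay",round(ay,2),"or",round(ay-180*np.sign(ay),2),"rot",np.round(s["ee_rot"],2),"q1,q6",np.round(s["q"],0)[[0,5]])
E
cat > m.py <<'E'
from h import *
I={n:cv2.imread(f"pics/{n}0.png") for n in("scene","top")}
C=dict(heat_sink=((166,294),.03,-.26),board=((197,208),.02,.2),hood=((316,290),.042,.1),nest=((402,218),.01,-.1),keeper=((434,290),.027,0),spare_board=((297,192),.02,-.1))
ov=I["top"].copy();os=I["scene"].copy()
for t,(uv,z,a) in C.items():
    g=ground("top",uv,z)[:2];M={n:fg(I[n],n,g) for n in I}
    for n in I:
        p,e=fit(S[t],{n:M[n]},[*g,a]);print(t,n,np.round(p[:2],4),"yaw",round(np.degrees(p[2]),1),"err",round(e,3),M[n].sum())
    p,e=fit(S[t],M,[*g,a]);print(t,"both",np.round(p[:2],4),"yaw",round(np.degrees(p[2]),1),"err",round(e,3))
E
python3 m.py
```

```text
heat_sink scene [0.4218 0.2972] yaw -15.0 err 0.03 957
heat_sink top [0.4227 0.2969] yaw -13.8 err 0.042 1534
heat_sink both [0.4221 0.2971] yaw -14.4 err 0.039
board scene [0.6191 0.2411] yaw 16.0 err 0.096 469
board top [0.6173 0.2412] yaw 13.9 err 0.076 486
board both [0.6179 0.2413] yaw 14.9 err 0.092
hood scene [ 0.4306 -0.0187] yaw 15.2 err 0.106 1061
hood top [ 0.4297 -0.0193] yaw 12.6 err 0.098 1103
hood both [ 0.4305 -0.0194] yaw 13.7 err 0.106Traceback (most recent call last):
  File "m.py", line 8, in <module>
    p,e=fit(S[t],{n:M[n]},[*g,a]);print(t,n,np.round(p[:2],4),"yaw",round(np.degrees(p[2]),1),"err",round(e,3),M[n].sum())
        ~~~^^^^^^^^^^^^^^^^^^^^^^
  File "h.py", line 33, in fit
    s=np.array(p0)+np.array([[0,0,0],[.015,0,0],[0,.015,0],[0,0,.3]]);o=minimize(cost,p0,method="Nelder-Mead",options=dict(initial_simplex=s,xatol=1e-4,fatol=1e-4,maxiter=120))
                                                                        ~~~~~~~~^^^^^^^^^^^^^^^^^^^^^^^^^^^^^^^^^^^^^^^^^^^^^^^^^^^^^^^^^^^^^^^^^^^^^^^^^^^^^^^^^^^^^^^^^^^^^^^^
    res = _minimize_neldermead(fun, x0, args, callback, bounds=bounds,
                               **options)
    fxr = func(xr)
    fx = function(np.copy(x), *(wrapper_args + args))
  File "h.py", line 31, in cost
    r=render(n,parts,p,z);t+=1-(r&M[n]).sum()/max(1,(r|M[n]).sum())
  File "h.py", line 23, in render
    h=cv2.convexHull((((proj(n,pose(q,p,z))+.5)*K-.5)*16).round().astype(np.int32).reshape(-1,1,2));cv2.fillConvexPoly(m,h,1,shift=4)
                        ~~~~^^^^^^^^^^^^^^^
  File "h.py", line 6, in proj
    i=camera_info(n);T=np.linalg.inv(np.array(i["extrinsics"]))
ValueError: time passes only in moves, steps and waits
```

```bash
sed -i 's/^def proj/CI={}\ndef ci(n):\n    if n not in CI:CI[n]=camera_info(n)\n    return CI[n]\ndef proj/; s/i=camera_info(n);/i=ci(n);/' h.py
sed -i 's/^C=dict(heat_sink.*hood=((316,290),.042,.1),/C=dict(/' m.py
cat >> m.py <<'E'
M={}
for n in I:
    hsv=cv2.cvtColor(I[n],cv2.COLOR_BGR2HSV);r=((hsv[...,0]<7)|(hsv[...,0]>172))&(hsv[...,1]>150)&(hsv[...,2]>70)
    c=proj(n,[[*p0,.05]])[0] if 0 else np.array({"top":(433,289),"scene":(191,215)}[n]);yy,xx=np.mgrid[:480,:640];M[n]=r&(np.hypot(xx-c[0],yy-c[1])<30)
g=ground("top",(435,289),.06)[:2]
for k in(["scene"],["top"],["scene","top"]):
    p,e=fit([box(.044,.016,.045,.075)],{n:M[n] for n in k},[*g,1.1]);print("weight",k,np.round(p[:2],4),round(np.degrees(p[2]),1),round(e,3),[int(M[n].sum()) for n in k])
E
python3 m.py
```

```text
nest scene [ 0.5864 -0.2154] yaw -8.5 err 0.196 2286
nest top [ 0.5885 -0.2147] yaw -8.2 err 0.025 2264
nest both [ 0.5878 -0.2149] yaw -8.3 err 0.114
keeper scene [ 0.4236 -0.2697] yaw -6.5 err 0.151 2437
keeper top [ 0.4263 -0.2695] yaw -4.9 err 0.04 2948
keeper both [ 0.4251 -0.2696] yaw -5.3 err 0.102
spare_board scene [0.652  0.0167] yaw -13.8 err 0.074 431
spare_board top [0.6509 0.0175] yaw -13.8 err 0.076 490
spare_board both [0.6516 0.0171] yaw -14.1 err 0.078
weight ['scene'] [ 0.4216 -0.2679] 152.7 0.503 [125]
weight ['top'] [ 0.4257 -0.2676] 131.7 0.197 [172]
weight ['scene', 'top'] [ 0.4258 -0.2684] 132.8 0.38 [125, 172]
```

```bash
python3 - <<'E'
from h import *
to(.422,.297,.12,-14.4)
im=cv2.imread("pics/top0.png")
for t,p,z in(("heat_sink",(.4221,.2971,-.2513),0),("nest",(.5885,-.2147,-.143),0),("keeper",(.4263,-.2695,-.0855),0),("hood",(.4305,-.0194,.239),0),("board",(.6179,.2413,.26),0)):
    for q in S[t]:
        cv2.polylines(im,[cv2.convexHull(proj("top",pose(q,p)).round().astype(np.int32))],True,(0,0,255))
cv2.imwrite("pics/ov.png",cv2.resize(im[160:340,130:480],None,fx=2.28,fy=2.28,interpolation=cv2.INTER_CUBIC))
E
```

```text
t 0.8 d mm [ 277.9  136.3 -190.2] ay -7.88 or 172.12 rot [-90.     0.   -22.28] q1,q6 [62. -5.]
```

View pics/ov.png

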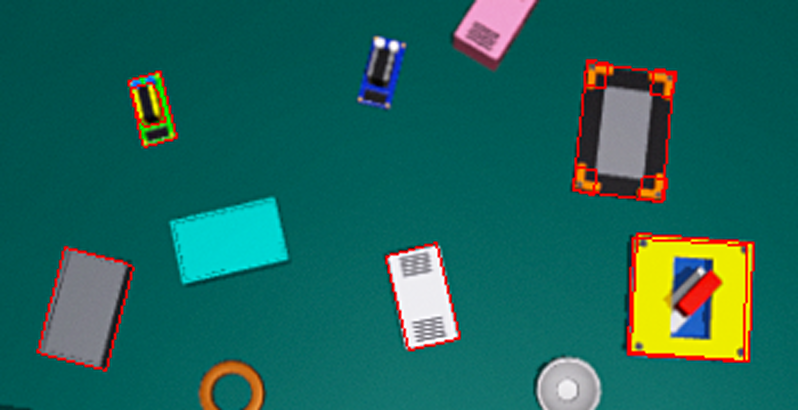

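```bash
R='{"dx":0.278,"dy":0.136,"dz":-0.190,"ay":-7.9}'
python3 -m creep '[{"dx":0.278,"dy":0.136,"dz":-0.190,"ay":-7.9},{"dx":0.278,"dy":0.136,"dz":-0.190,"ay":-7.9},{"dx":0.278,"dy":0.136,"dz":-0.190,"ay":-7.9},{"dx":0.278,"dy":0.136,"dz":-0.190,"ay":-7.9},{"dx":0.278,"dy":0.136,"dz":-0.190,"ay":-7.9}]' 0.085 60
python3 -m creep '[{"dx":0.278,"dy":0.136,"dz":-0.190,"ay":-7.9}]' >/dev/null --help; python3 - <<'E'
from h import *
to(.422,.297,.12,-14.4)
E
```

```text
t 0.8 d mm [ 277.9  136.3 -190.2] ay -7.88 or 172.12 rot [-90.     0.   -22.28] q1,q6 [62. -5.]validation failed for argument at $[0]...
invalid input: not JSON, or not a number
```

```bash
python3 -m creep '[{"dx":0.056,"dy":0.027,"dz":-0.038,"ay":-1.6},{"dx":0.09,"dy":0.045,"dz":-0.065,"ay":-3.2}]' 0.085 60
```

```text
validation failed for argument at $[0]...
```

```bash
python3 -m creep '[{"dx":0.04,"dy":0.019,"dz":-0.027,"ax":0,"ay":-1.6,"az":0},{"dx":0.08,"dy":0.038,"dz":-0.054,"ax":0,"ay":-3.2,"az":0}]' 0.085 60;  python3 -m creep '[{"dx":0.04,"dy":0.019,"dz":-0.027}]'
```

```text
time_s: 1.0
tool_pos: [0.2887, 0.5007, 0.2194]
ee_rot: [-89.9, -0.0, -18.9]
contact_force: [0.9, 0.5, -0.7]
opening: 0.0849validation failed for argument at $[0]...
```

```bash
python3 -m creep '[{"dx":0.198,"dy":0.098,"dz":-0.136,"ax":0,"ay":-4.7,"az":0},{"dx":0.198,"dy":0.098,"dz":-0.136,"ax":0,"ay":-4.7,"az":0},{"dx":0.198,"dy":0.098,"dz":-0.136,"ax":0,"ay":-4.7,"az":0},{"dx":0.198,"dy":0.098,"dz":-0.136,"ax":0,"ay":-4.7,"az":0},{"dx":0.198,"dy":0.098,"dz":-0.136,"ax":0,"ay":-4.7,"az":0}]';  python3 - <<'E'
from h import *
to(.422,.297,.12,-14.4)
E
```

```text
time_s: 1.5
tool_pos: [0.4271, 0.3132, 0.1248]
ee_rot: [-90.0, -0.0, -14.4]
contact_force: [0.9, 1.4, -0.9]
opening: 0.0846
t 1.5 d mm [ -0.9   4.8 -17. ] ay 0.03 or -179.97 rot [-8.997e+01 -3.000e-02 -1.437e+01] q1,q6 [ 30. -46.]
```

```bash
python3 -m creep '[{"dx":0,"dy":0,"dz":0,"ax":0,"ay":0,"az":0},{"dx":0,"dy":0,"dz":0,"ax":0,"ay":0,"az":0}]';  python3 - <<'E'
from h import *
to(.422,.297,.027,-14.4)
E
```

```text
time_s: 1.7
tool_pos: [0.4266, 0.3139, 0.1249]
ee_rot: [-90.0, 0.0, -14.5]
contact_force: [-0.9, 0.6, 0.5]
opening: 0.0849
t 1.7 d mm [ -0.1  97.9 -17.5] ay -0.12 or 179.88 rot [-9.002e+01  3.000e-02 -1.452e+01] q1,q6 [ 30. -46.]
```

```bash
python3 -m creep '[{"dx":0,"dy":0,"dz":-0.0175,"ax":0,"ay":0,"az":0},{"dx":0,"dy":0.035,"dz":-0.0175,"ax":0,"ay":0,"az":0},{"dx":0,"dy":0.07,"dz":-0.0175,"ax":0,"ay":0,"az":0},{"dx":0,"dy":0.085,"dz":-0.0175,"ax":0,"ay":0,"az":0},{"dx":0,"dy":0.098,"dz":-0.0175,"ax":0,"ay":0,"az":0}]'
python3 -m creep '[{"dx":0,"dy":0,"dz":0,"ax":0,"ay":0,"az":0},{"dx":0,"dy":0,"dz":0,"ax":0,"ay":0,"az":0},{"dx":0,"dy":0,"dz":0,"ax":0,"ay":0,"az":0},{"dx":0,"dy":0,"dz":0,"ax":0,"ay":0,"az":0},{"dx":0,"dy":0,"dz":0,"ax":0,"ay":0,"az":0}]' 0.04 70
python3 -m creep '[{"dx":0,"dy":0,"dz":0,"ax":0,"ay":0,"az":0},{"dx":0,"dy":0,"dz":0,"ax":0,"ay":0,"az":0},{"dx":0,"dy":0,"dz":0,"ax":0,"ay":0,"az":0}]'
python3 -m creep '[{"dx":0,"dy":-0.02,"dz":0,"ax":0,"ay":0,"az":0},{"dx":0,"dy":-0.05,"dz":0,"ax":0,"ay":0,"az":0},{"dx":0,"dy":-0.08,"dz":0,"ax":0,"ay":0,"az":0},{"dx":0,"dy":-0.1,"dz":0,"ax":0,"ay":0,"az":0},{"dx":0,"dy":-0.1,"dz":0,"ax":0,"ay":0,"az":0}]'
python3 - <<'E'
from h import *
im=capture("scene");cv2.imwrite("pics/s1.png",im);c=proj("scene",[[.42,.3,.12]])[0].astype(int);cv2.imwrite("pics/s1c.png",cv2.resize(im[c[1]-70:c[1]+70,c[0]-80:c[0]+80],None,fx=3,fy=3))
to(.588,-.215,.127,-8.3)
E
```

```text
time_s: 2.2
tool_pos: [0.4211, 0.2989, 0.0266]
ee_rot: [-90.0, 0.0, -14.3]
contact_force: [-0.7, -0.6, 0.5]
opening: 0.085
time_s: 2.7
tool_pos: [0.4221, 0.2983, 0.0282]
ee_rot: [-89.9, -0.1, -14.4]
contact_force: [-1.6, 2.9, 9.7]
opening: 0.0588
time_s: 3.0
tool_pos: [0.4221, 0.2983, 0.0282]
ee_rot: [-89.9, -0.1, -14.4]
contact_force: [-2.2, 2.3, 10.3]
opening: 0.0587
time_s: 3.5
tool_pos: [0.4229, 0.2985, 0.1299]
ee_rot: [-89.8, -0.2, -14.4]
contact_force: [0.1, 0.2, -3.6]
opening: 0.0589
t 3.5 d mm [ 287.9    1.1 -455.9] ay -6.08 or 173.92 rot [-89.88  -0.13 -14.38] q1,q6 [ 29. -47.]
```

View pics/s1c.png

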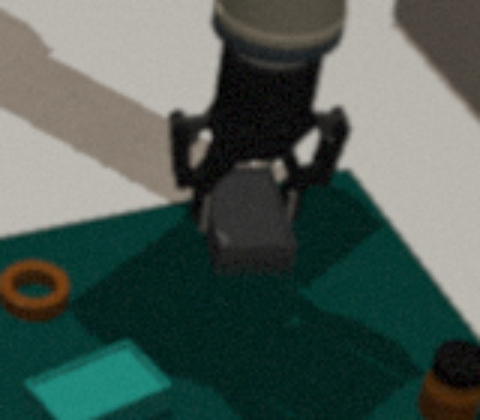

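```bash
python3 -m creep '[{"dx":0.02,"dy":0,"dz":-0.032,"ax":0,"ay":-1,"az":0},{"dx":0.045,"dy":0,"dz":-0.07,"ax":0,"ay":-2,"az":0},{"dx":0.07,"dy":0,"dz":-0.11,"ax":0,"ay":-3,"az":0},{"dx":0.095,"dy":0,"dz":-0.15,"ax":0,"ay":-4,"az":0},{"dx":0.12,"dy":0,"dz":-0.19,"ax":0,"ay":-6,"az":0}]'
python3 - <<'E'
from h import *
to(.588,-.215,.127,-8.3)
E
```

```text
time_s: 4.05
tool_pos: [0.4905, 0.0821, 0.1261]
ee_rot: [-90.0, 0.1, -8.3]
contact_force: [1.7, 0.0, -1.9]
opening: 0.0588
t 4.0 d mm [ 139.5   -1.  -279.8] ay -0.02 or 179.98 rot [-9.002e+01  8.000e-02 -8.320e+00] q1,q6 [  3. -79.]
```

```bash
python3 -m creep '[{"dx":0.02,"dy":0,"dz":-0.04,"ax":0,"ay":0,"az":0},{"dx":0.04,"dy":0,"dz":-0.08,"ax":0,"ay":0,"az":0},{"dx":0.06,"dy":0,"dz":-0.12,"ax":0,"ay":0,"az":0},{"dx":0.08,"dy":0,"dz":-0.16,"ax":0,"ay":0,"az":0},{"dx":0.1,"dy":0,"dz":-0.2,"ax":0,"ay":0,"az":0}]'
python3 -m creep '[{"dx":0.02,"dy":0,"dz":-0.04,"ax":0,"ay":0,"az":0},{"dx":0.036,"dy":0,"dz":-0.073,"ax":0,"ay":0,"az":0},{"dx":0.036,"dy":0,"dz":-0.073,"ax":0,"ay":0,"az":0},{"dx":0.036,"dy":0,"dz":-0.073,"ax":0,"ay":0,"az":0}]'
python3 - <<'E'
from h import *
to(.588,-.215,.06,-8.3)
E
```

```text
time_s: 4.55
tool_pos: [0.5602, -0.1303, 0.1258]
ee_rot: [-90.0, 0.1, -8.4]
contact_force: [0.9, 1.1, -2.6]
opening: 0.0592
time_s: 4.95
tool_pos: [0.5848, -0.2064, 0.1256]
ee_rot: [-90.0, 0.1, -8.5]
contact_force: [-0.1, 0.7, -3.0]
opening: 0.0583
t 5.0 d mm [ 4.5 65.6 -8.1] ay -0.16 or 179.84 rot [-89.96   0.12  -8.46] q1,q6 [ -25. -106.]
```

```bash
python3 -m creep '[{"dx":0.0045,"dy":0.01,"dz":-0.008,"ax":0,"ay":0,"az":0},{"dx":0.0045,"dy":0.03,"dz":-0.008,"ax":0,"ay":0,"az":0},{"dx":0.0045,"dy":0.05,"dz":-0.008,"ax":0,"ay":0,"az":0},{"dx":0.0045,"dy":0.06,"dz":-0.008,"ax":0,"ay":0,"az":0},{"dx":0.0045,"dy":0.06,"dz":-0.008,"ax":0,"ay":0,"az":0}]'
python3 - <<'E'
from h import *
to(.588,-.215,.037,-8.3)
im=capture("scene");c=proj("scene",[[.588,-.215,.03]])[0].astype(int);cv2.imwrite("pics/s2c.png",cv2.resize(im[c[1]-60:c[1]+60,c[0]-80:c[0]+80],None,fx=4,fy=4))
E
```

```text
time_s: 5.45
tool_pos: [0.5879, -0.2136, 0.0654]
ee_rot: [-89.9, 0.2, -8.3]
contact_force: [0.2, 0.6, -3.1]
opening: 0.059
t 5.5 d mm [ 0.4 28.4 -1.4] ay -0.03 or 179.97 rot [-89.94   0.18  -8.33] q1,q6 [ -25. -107.]
```

View pics/s2c.png

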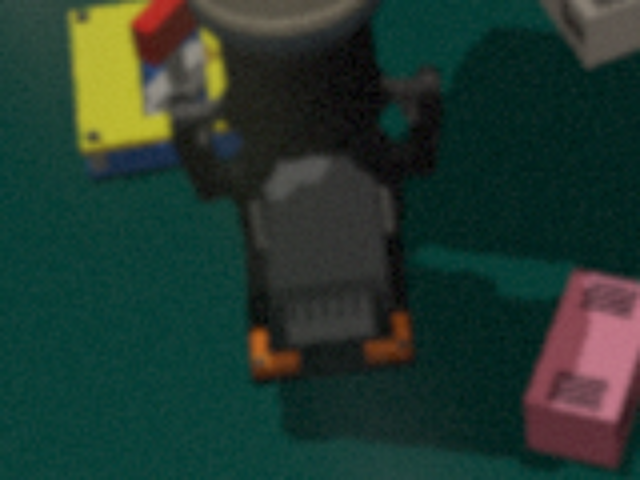

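```bash
python3 -m creep '[{"dx":0,"dy":0.01,"dz":-0.001,"ax":0,"ay":0,"az":0},{"dx":0,"dy":0.02,"dz":-0.001,"ax":0,"ay":0,"az":0},{"dx":0,"dy":0.026,"dz":-0.001,"ax":0,"ay":0,"az":0},{"dx":0,"dy":0.029,"dz":-0.001,"ax":0,"ay":0,"az":0},{"dx":0,"dy":0.029,"dz":-0.001,"ax":0,"ay":0,"az":0}]'
```

```text
time_s: 6.0
tool_pos: [0.5885, -0.2154, 0.0377]
ee_rot: [-90.0, 0.0, -8.4]
contact_force: [0.1, 0.2, -3.6]
opening: 0.0592
```

```bash
python3 -m creep '[{"dx":0,"dy":0.002,"dz":0,"ax":0,"ay":0,"az":0},{"dx":0,"dy":0.003,"dz":0,"ax":0,"ay":0,"az":0}]'
python3 -m creep '[{"dx":0,"dy":0,"dz":0,"ax":0,"ay":0,"az":0},{"dx":0,"dy":0,"dz":0,"ax":0,"ay":0,"az":0},{"dx":0,"dy":0,"dz":0,"ax":0,"ay":0,"az":0},{"dx":0,"dy":0,"dz":0,"ax":0,"ay":0,"az":0},{"dx":0,"dy":0,"dz":0,"ax":0,"ay":0,"az":0}]' 0.0854
python3 -m creep '[{"dx":0,"dy":-0.03,"dz":0,"ax":0,"ay":0,"az":0},{"dx":0,"dy":-0.07,"dz":0,"ax":0,"ay":0,"az":0},{"dx":0,"dy":-0.12,"dz":0,"ax":0,"ay":0,"az":0},{"dx":0,"dy":-0.12,"dz":0,"ax":0,"ay":0,"az":0}]'
python3 - <<'E'
from h import *
to(.618,.2413,.15,14.9)
E
```

```text
time_s: 6.2
tool_pos: [0.5888, -0.2156, 0.0353]
ee_rot: [-90.0, -0.0, -8.4]
contact_force: [0.2, -0.4, -3.4]
opening: 0.0587
time_s: 6.7
tool_pos: [0.5888, -0.2156, 0.0353]
ee_rot: [-90.0, -0.0, -8.4]
contact_force: [0.4, 0.7, 0.4]
opening: 0.0856
time_s: 7.1
tool_pos: [0.5915, -0.2168, 0.1616]
ee_rot: [-90.2, -0.5, -8.4]
contact_force: [1.5, -1.0, -1.0]
opening: 0.0854
t 7.1 d mm [-40.6  10.  457.1] ay -23.27 or 156.73 rot [-90.16  -0.53  -8.37] q1,q6 [ -26. -107.]
```

```bash
python3 -m creep '[{"dx":-0.02,"dy":0.01,"dz":0.228,"ax":0,"ay":-12,"az":0},{"dx":-0.02,"dy":0.01,"dz":0.228,"ax":0,"ay":-12,"az":0},{"dx":-0.02,"dy":0.01,"dz":0.228,"ax":0,"ay":-12,"az":0},{"dx":-0.02,"dy":0.01,"dz":0.228,"ax":0,"ay":-12,"az":0},{"dx":-0.02,"dy":0.01,"dz":0.228,"ax":0,"ay":-12,"az":0}]'
python3 - <<'E'
from h import *
to(.618,.2413,.15,14.9)
E
```

```text
time_s: 7.6
tool_pos: [0.6017, 0.0163, 0.1451]
ee_rot: [-90.0, 0.0, 3.7]
contact_force: [0.3, -0.8, -0.4]
opening: 0.0852
t 7.6 d mm [ 30.8  -4.7 223.5] ay -11.18 or 168.82 rot [-8.997e+01  1.000e-02  3.720e+00] q1,q6 [ -4. -98.]
```

```bash
python3 -m creep '[{"dx":0.031,"dy":0,"dz":0.223,"ax":0,"ay":-11.2,"az":0},{"dx":0.031,"dy":0,"dz":0.223,"ax":0,"ay":-11.2,"az":0},{"dx":0.031,"dy":0,"dz":0.223,"ax":0,"ay":-11.2,"az":0},{"dx":0.031,"dy":0,"dz":0.223,"ax":0,"ay":-11.2,"az":0},{"dx":0.031,"dy":0,"dz":0.223,"ax":0,"ay":-11.2,"az":0}]' 0.05
python3 -m creep '[{"dx":0,"dy":0,"dz":0,"ax":0,"ay":0,"az":0}]'
python3 - <<'E'
from h import *
to(.618,.2413,.045,14.9)
im={n:capture(n) for n in("top","scene")}
for n in im:
    f=im[n].astype(int);M=(f.max(2)-f.min(2)<28)&(f.max(2)>60)
    d=cut_out("heat_sink",n)
    print(n,[(round(x["score"],2),np.round(x["pixel"]).tolist()) for x in d])
    e=proj(n,[[.588,-.215,.036]])[0]
    for x in d:
        if np.hypot(*(np.array(x["pixel"])-e))<25:
            print(fit(S["heat_sink"],{n:x["mask"]},[.588,-.215,-.145],.006))
c=proj("top",[[.588,-.215,.03]])[0].astype(int);a=im["top"][c[1]-40:c[1]+40,c[0]-50:c[0]+50]
c=proj("scene",[[.588,-.215,.03]])[0].astype(int);b=im["scene"][c[1]-40:c[1]+40,c[0]-50:c[0]+50]
cv2.imwrite("pics/n1.png",cv2.resize(np.hstack([a,b]),None,fx=4,fy=4,interpolation=cv2.INTER_CUBIC))
E
```

```text
time_s: 8.1
tool_pos: [0.6187, 0.2415, 0.1453]
ee_rot: [-90.0, -0.0, 15.0]
contact_force: [-0.4, -0.3, -0.4]
opening: 0.05
time_s: 8.2
tool_pos: [0.6188, 0.2411, 0.1451]
ee_rot: [-90.0, -0.0, 15.0]
contact_force: [0.0, -1.4, -0.3]
opening: 0.0498
t 8.2 d mm [ -0.8 100.1   0.4] ay 0.13 or -179.87 rot [-8.997e+01 -5.000e-02  1.503e+01] q1,q6 [ 16. -89.]
top [(0.81, [235.0, 265.0])]
scene [(0.72, [374.0, 210.0]), (0.6, [231.0, 273.0])]
(array([ 0.58488174, -0.21406146, -0.14661864]), np.float64(0.10915832049306629))
```

View pics/n1.png

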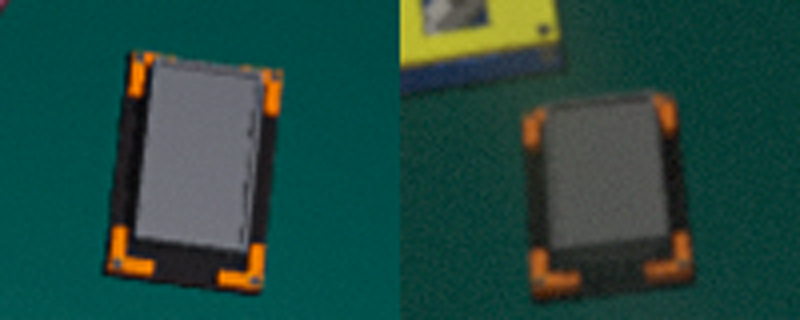

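```bash
python3 -m creep '[{"dx":-0.001,"dy":0.03,"dz":0,"ax":0,"ay":0,"az":0},{"dx":-0.001,"dy":0.06,"dz":0,"ax":0,"ay":0,"az":0},{"dx":-0.001,"dy":0.085,"dz":0,"ax":0,"ay":0,"az":0},{"dx":-0.001,"dy":0.1,"dz":0,"ax":0,"ay":0,"az":0},{"dx":-0.001,"dy":0.1,"dz":0,"ax":0,"ay":0,"az":0}]'
python3 -m creep '[{"dx":0,"dy":0,"dz":0,"ax":0,"ay":0,"az":0},{"dx":0,"dy":0,"dz":0,"ax":0,"ay":0,"az":0},{"dx":0,"dy":0,"dz":0,"ax":0,"ay":0,"az":0},{"dx":0,"dy":0,"dz":0,"ax":0,"ay":0,"az":0},{"dx":0,"dy":0,"dz":0,"ax":0,"ay":0,"az":0}]' 0.01 40
python3 -m creep '[{"dx":0,"dy":0,"dz":0,"ax":0,"ay":0,"az":0},{"dx":0,"dy":-0.01,"dz":0,"ax":0,"ay":0,"az":0},{"dx":0,"dy":-0.03,"dz":0,"ax":0,"ay":0,"az":0},{"dx":0,"dy":-0.06,"dz":0,"ax":0,"ay":0,"az":0},{"dx":0,"dy":-0.1,"dz":0,"ax":0,"ay":0,"az":0}]'
python3 - <<'E'
from h import *
to(.588,-.2155,.16,-8.4)
im=capture("scene");c=proj("scene",[[.618,.241,.12]])[0].astype(int);cv2.imwrite("pics/b1.png",cv2.resize(im[c[1]-40:c[1]+60,c[0]-60:c[0]+60],None,fx=4,fy=4))
E
```

```text
time_s: 8.9
tool_pos: [0.6171, 0.236, 0.0435]
ee_rot: [-90.0, 0.2, 14.8]
contact_force: [0.4, 0.1, -0.3]
opening: 0.0503
time_s: 9.4
tool_pos: [0.6188, 0.2373, 0.0467]
ee_rot: [-90.0, -0.1, 14.8]
contact_force: [-0.5, -1.3, 8.0]
opening: 0.0187
time_s: 9.9
tool_pos: [0.6171, 0.2371, 0.1459]
ee_rot: [-90.0, 0.1, 14.8]
contact_force: [0.9, 1.1, -1.2]
opening: 0.0184
t 9.9 d mm [-144.   -13.8 -430. ] ay 23.23 or -156.77 rot [-90.     0.12  14.83] q1,q6 [ 16. -89.]
```

View pics/b1.png

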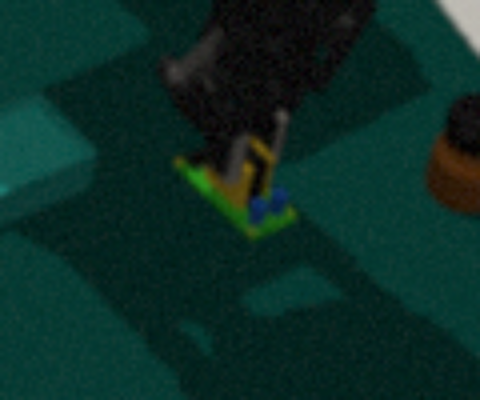

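```bash
python3 -m creep '[{"dx":-0.015,"dy":-0.005,"dz":-0.03,"ax":0,"ay":3,"az":0},{"dx":-0.03,"dy":-0.01,"dz":-0.07,"ax":0,"ay":6,"az":0},{"dx":-0.045,"dy":-0.014,"dz":-0.11,"ax":0,"ay":9,"az":0},{"dx":-0.06,"dy":-0.014,"dz":-0.155,"ax":0,"ay":12,"az":0},{"dx":-0.075,"dy":-0.014,"dz":-0.2,"ax":0,"ay":15,"az":0}]'
python3 - <<'E'
from h import *
to(.586,-.2152,.16,-8.4)
E
```

```text
time_s: 10.45
tool_pos: [0.5965, 0.0232, 0.1604]
ee_rot: [-90.0, -0.1, -0.3]
contact_force: [1.1, -0.3, -0.6]
opening: 0.0192
t 10.4 d mm [  -9.4    0.4 -238.4] ay 8.13 or -171.87 rot [-90.    -0.09  -0.27] q1,q6 [ -4. -93.]
```

```bash
python3 -m creep '[{"dx":-0.002,"dy":0,"dz":-0.045,"ax":0,"ay":2,"az":0},{"dx":-0.004,"dy":0,"dz":-0.09,"ax":0,"ay":4,"az":0},{"dx":-0.006,"dy":0,"dz":-0.135,"ax":0,"ay":6,"az":0},{"dx":-0.008,"dy":0,"dz":-0.18,"ax":0,"ay":8.1,"az":0},{"dx":-0.0095,"dy":0,"dz":-0.22,"ax":0,"ay":8.1,"az":0}]'
python3 -m creep '[{"dx":0,"dy":0,"dz":-0.01,"ax":0,"ay":0,"az":0},{"dx":0.0015,"dy":0,"dz":-0.0185,"ax":0,"ay":0,"az":0},{"dx":0.0015,"dy":0,"dz":-0.0185,"ax":0,"ay":0,"az":0},{"dx":0.0015,"dy":0,"dz":-0.0185,"ax":0,"ay":0,"az":0}]'
python3 - <<'E'
from h import *
to(.586,-.2152,.1,-8.4)
E
```

```text
time_s: 10.95
tool_pos: [0.5863, -0.1975, 0.1602]
ee_rot: [-90.0, -0.1, -8.4]
contact_force: [0.8, 0.5, -0.9]
opening: 0.0189
time_s: 11.35
tool_pos: [0.5854, -0.2127, 0.1594]
ee_rot: [-90.0, -0.0, -8.2]
contact_force: [-0.0, -0.9, -0.3]
opening: 0.0188
t 11.3 d mm [ 0.9 59.4 -2.4] ay 0.17 or -179.83 rot [-89.99  -0.    -8.23] q1,q6 [ -25. -107.]
```

```bash
python3 -m creep '[{"dx":0.001,"dy":0.01,"dz":-0.0025,"ax":0,"ay":0,"az":0},{"dx":0.001,"dy":0.03,"dz":-0.0025,"ax":0,"ay":0,"az":0},{"dx":0.001,"dy":0.05,"dz":-0.0025,"ax":0,"ay":0,"az":0},{"dx":0.001,"dy":0.072,"dz":-0.0025,"ax":0,"ay":0,"az":0},{"dx":0.001,"dy":0.072,"dz":-0.0025,"ax":0,"ay":0,"az":0}]'
python3 - <<'E'
from h import *
to(.586,-.2152,.079,-8.4)
im={n:capture(n) for n in("top","scene")}
c=proj("top",[[.588,-.215,.03]])[0].astype(int);a=im["top"][c[1]-45:c[1]+45,c[0]-50:c[0]+50]
c=proj("scene",[[.588,-.215,.03]])[0].astype(int);b=im["scene"][c[1]-45:c[1]+45,c[0]-50:c[0]+50]
cv2.imwrite("pics/n2.png",cv2.resize(np.hstack([a,b]),None,fx=4,fy=4,interpolation=cv2.INTER_CUBIC))
E
```

```text
time_s: 11.85
tool_pos: [0.5845, -0.2149, 0.0842]
ee_rot: [-89.9, 0.3, -8.2]
contact_force: [-0.5, 0.2, -0.2]
opening: 0.019
t 11.8 d mm [ 1.6  5.2 -0.1] ay 0.18 or -179.82 rot [-89.91   0.27  -8.22] q1,q6 [ -26. -107.]
```

View pics/n2.png

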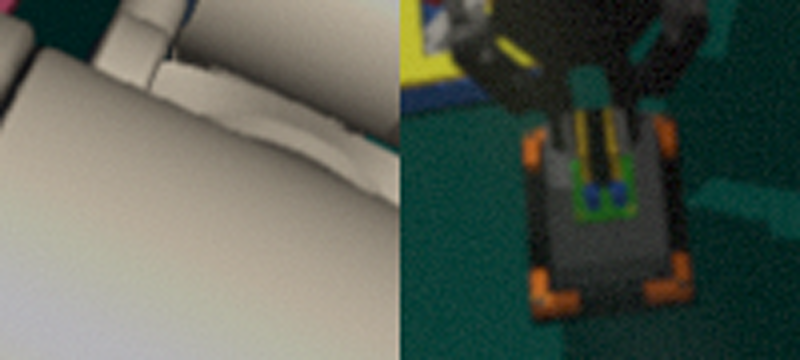

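```bash
python3 - <<'E'
from h import *
im=capture("scene")
c=proj("scene",[[.588,-.215,.03]])[0].astype(int)
for k,(z,cx,cy,lx,ly,yaw) in dict(board=(.041,.588,-.2155,.068,.032,-8.3),sink=(.036,.588,-.2155,.1,.06,-8.4)).items():
    q=proj("scene",pose(box(lx,ly,z,z),(cx,cy,np.radians(yaw))));h=cv2.convexHull(q.astype(np.float32))
    big=cv2.resize(im,None,fx=8,fy=8,interpolation=cv2.INTER_CUBIC) if k=="board" else big
    cv2.polylines(big,[((h+.5)*8-.5).round().astype(np.int32)],True,(0,0,255) if k=="board" else (255,0,255),1)
cv2.imwrite("pics/n3.png",big[(c[1]-35)*8:(c[1]+37)*8,(c[0]-45)*8:(c[0]+45)*8])
E
```

View pics/n3.png

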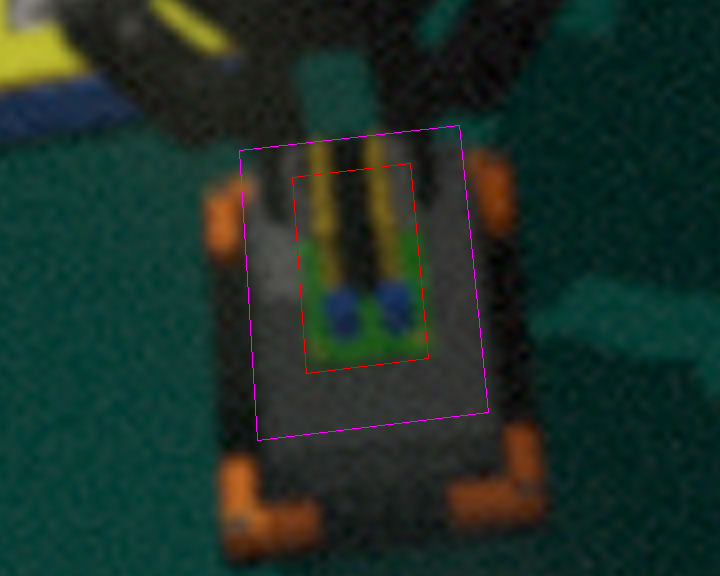

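```bash
python3 -m creep '[{"dx":0.0035,"dy":0,"dz":-0.0005,"ax":0,"ay":0,"az":0},{"dx":0.0035,"dy":0.002,"dz":-0.0005,"ax":0,"ay":0,"az":0},{"dx":0.0035,"dy":0.004,"dz":-0.0005,"ax":0,"ay":0,"az":0},{"dx":0.0035,"dy":0.005,"dz":-0.0005,"ax":0,"ay":0,"az":0},{"dx":0.0035,"dy":0.005,"dz":-0.0005,"ax":0,"ay":0,"az":0}]'
```

```text
time_s: 12.5
tool_pos: [0.5892, -0.2174, 0.0821]
ee_rot: [-90.0, 0.0, -8.3]
contact_force: [-0.3, -0.8, 0.1]
opening: 0.0191
```

```bash
python3 -m creep '[{"dx":0,"dy":0.001,"dz":0,"ax":0,"ay":0,"az":0},{"dx":0,"dy":0.002,"dz":0,"ax":0,"ay":0,"az":0},{"dx":0,"dy":0.002,"dz":0,"ax":0,"ay":0,"az":0}]'; python3 -c "
from h import *
to(.588,-.2155,.079,-8.4)"
```

```text
time_s: 12.8
tool_pos: [0.5892, -0.2174, 0.0801]
ee_rot: [-90.0, 0.0, -8.3]
contact_force: [-0.5, 0.6, -0.9]
opening: 0.0192
t 12.8 d mm [-1.5  1.1  1.7] ay 0.12 or -179.88 rot [-9.00e+01  1.00e-02 -8.28e+00] q1,q6 [ -26. -107.]
```

```bash
python3 -m creep '[{"dx":0,"dy":0,"dz":0.0015,"ax":0,"ay":0,"az":0},{"dx":0,"dy":0.0015,"dz":0.0015,"ax":0,"ay":0,"az":0},{"dx":0,"dy":0.0015,"dz":0.0015,"ax":0,"ay":0,"az":0}]'
python3 -m creep '[{"dx":0,"dy":0,"dz":0,"ax":0,"ay":0,"az":0},{"dx":0,"dy":0,"dz":0,"ax":0,"ay":0,"az":0},{"dx":0,"dy":0,"dz":0,"ax":0,"ay":0,"az":0},{"dx":0,"dy":0,"dz":0,"ax":0,"ay":0,"az":0}]' 0.035
python3 -m creep '[{"dx":0,"dy":-0.02,"dz":0,"ax":0,"ay":0,"az":0},{"dx":0,"dy":-0.05,"dz":0,"ax":0,"ay":0,"az":0},{"dx":0,"dy":-0.08,"dz":0,"ax":0,"ay":0,"az":0},{"dx":0,"dy":-0.1,"dz":0,"ax":0,"ay":0,"az":0}]' 
python3 -m creep '[{"dx":0,"dy":0,"dz":0.2,"ax":0,"ay":0,"az":0},{"dx":0,"dy":0,"dz":0.2,"ax":0,"ay":0,"az":0},{"dx":0,"dy":0,"dz":0.2,"ax":0,"ay":0,"az":0},{"dx":0,"dy":0,"dz":0.2,"ax":0,"ay":0,"az":0}]' 0.0854
cat > chk.py <<'E'
from h import *
import sys
im={n:capture(n) for n in("top","scene")}
L=dict(board=(.036,.588,-.2155,.068,.032,-8.4),sink=(.036,.588,-.2155,.1,.06,-8.4),hood=(.074,.588,-.2155,.086,.047,-8.4))
o=[]
for n in im:
    b=cv2.resize(im[n],None,fx=6,fy=6,interpolation=cv2.INTER_CUBIC)
    for k in sys.argv[2:]:
        z,cx,cy,lx,ly,y=L[k];h=cv2.convexHull(proj(n,pose(box(lx,ly,z,z),(cx,cy,np.radians(y)))).astype(np.float32))
        cv2.polylines(b,[((h+.5)*6-.5).round().astype(np.int32)],True,(0,0,255) if k=="sink" else (255,0,255),1)
    c=proj(n,[[.588,-.215,.03]])[0].astype(int)*6;o.append(b[c[1]-240:c[1]+240,c[0]-198:c[0]+198])
cv2.imwrite(sys.argv[1],np.hstack(o))
E
python3 chk.py pics/n4.png board sink; python3 -c "
from h import *
to(.4305,-.0194,.15,13.7)"
```

```text
time_s: 13.1
tool_pos: [0.5897, -0.2158, 0.0788]
ee_rot: [-90.0, -0.0, -8.3]
contact_force: [-0.5, 0.8, 0.6]
opening: 0.0192
time_s: 13.5
tool_pos: [0.5895, -0.216, 0.0787]
ee_rot: [-90.0, 0.0, -8.3]
contact_force: [-0.1, -0.9, 0.9]
opening: 0.0349
time_s: 13.9
tool_pos: [0.59, -0.2162, 0.1808]
ee_rot: [-90.0, -0.1, -8.3]
contact_force: [0.1, -0.5, 0.2]
opening: 0.0353
time_s: 14.3
tool_pos: [0.6183, -0.0162, 0.1789]
ee_rot: [-90.0, -0.0, -8.3]
contact_force: [0.6, -0.8, 0.8]
opening: 0.0852
t 14.4 d mm [-185.3   28.7  -33.1] ay -21.7 or 158.3 rot [-89.93   0.    -8.  ] q1,q6 [ -7. -89.]
```

View pics/n4.png

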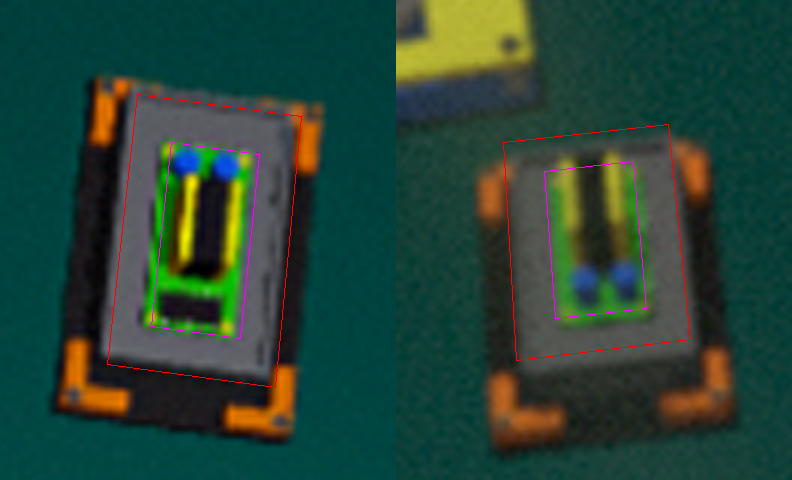

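```bash
python3 -m creep '[{"dx":-0.185,"dy":0.029,"dz":-0.033,"ax":0,"ay":-21.7,"az":0},{"dx":-0.185,"dy":0.029,"dz":-0.033,"ax":0,"ay":-21.7,"az":0},{"dx":-0.185,"dy":0.029,"dz":-0.033,"ax":0,"ay":-21.7,"az":0},{"dx":-0.185,"dy":0.029,"dz":-0.033,"ax":0,"ay":-21.7,"az":0},{"dx":-0.185,"dy":0.029,"dz":-0.033,"ax":0,"ay":-21.7,"az":0}]'
python3 -m creep '[{"dx":0,"dy":0,"dz":0,"ax":0,"ay":0,"az":0},{"dx":0,"dy":0,"dz":0,"ax":0,"ay":0,"az":0}]'
python3 -c "
from h import *
to(.4305,-.020,.048,13.7)"
```

```text
time_s: 14.9
tool_pos: [0.4242, -0.0235, 0.149]
ee_rot: [-89.9, 0.3, 13.4]
contact_force: [0.3, 0.3, 0.7]
opening: 0.0854
time_s: 15.1
tool_pos: [0.4318, -0.0244, 0.15]
ee_rot: [-90.0, -0.1, 13.4]
contact_force: [-0.4, 0.1, -0.1]
opening: 0.0853
t 15.1 d mm [ -0.4 102.    4.6] ay -0.29 or 179.71 rot [-9.004e+01 -9.000e-02  1.341e+01] q1,q6 [ -11. -115.]
```

```bash
python3 -m creep '[{"dx":0,"dy":0.02,"dz":0.0045,"ax":0,"ay":0,"az":0},{"dx":0,"dy":0.05,"dz":0.0045,"ax":0,"ay":0,"az":0},{"dx":0,"dy":0.08,"dz":0.0045,"ax":0,"ay":0,"az":0},{"dx":0,"dy":0.102,"dz":0.0045,"ax":0,"ay":0,"az":0},{"dx":0,"dy":0.102,"dz":0.0045,"ax":0,"ay":0,"az":0}]'
python3 -m creep '[{"dx":0,"dy":0,"dz":0,"ax":0,"ay":0,"az":0},{"dx":0,"dy":0,"dz":0,"ax":0,"ay":0,"az":0},{"dx":0,"dy":0,"dz":0,"ax":0,"ay":0,"az":0},{"dx":0,"dy":0,"dz":0,"ax":0,"ay":0,"az":0},{"dx":0,"dy":0,"dz":0,"ax":0,"ay":0,"az":0}]' 0.035 50
python3 -m creep '[{"dx":0,"dy":0,"dz":0,"ax":0,"ay":0,"az":0},{"dx":0,"dy":0,"dz":0,"ax":0,"ay":0,"az":0}]'
python3 -c "
from h import *
to(.4305,-.020,.048,13.7)"
python3 -m creep '[{"dx":0,"dy":-0.01,"dz":0,"ax":0,"ay":0,"az":0},{"dx":0,"dy":-0.04,"dz":0,"ax":0,"ay":0,"az":0},{"dx":0,"dy":-0.08,"dz":0,"ax":0,"ay":0,"az":0},{"dx":0,"dy":-0.12,"dz":0,"ax":0,"ay":0,"az":0},{"dx":0,"dy":-0.12,"dz":0,"ax":0,"ay":0,"az":0}]'
python3 -c "
from h import *
to(.589,-.2157,.17,-8.4)
im=capture('scene');c=proj('scene',[[.43,-.02,.12]])[0].astype(int);cv2.imwrite('pics/h1.png',cv2.resize(im[c[1]-50:c[1]+60,c[0]-60:c[0]+60],None,fx=4,fy=4))"
```

```text
time_s: 15.6
tool_pos: [0.4295, -0.0196, 0.0457]
ee_rot: [-89.9, 0.1, 13.4]
contact_force: [-0.7, 0.3, 0.1]
opening: 0.0854
time_s: 16.1
tool_pos: [0.4303, -0.0198, 0.0491]
ee_rot: [-90.1, -0.1, 13.4]
contact_force: [-1.3, 0.9, 15.9]
opening: 0.0463
time_s: 16.3
tool_pos: [0.4304, -0.0198, 0.0491]
ee_rot: [-90.1, -0.2, 13.4]
contact_force: [-1.1, 1.0, 15.0]
opening: 0.0462
t 16.3 d mm [ 0.1  1.1 -0.2] ay -0.31 or 179.69 rot [-90.06  -0.15  13.39] q1,q6 [ -11. -114.]
time_s: 16.8
tool_pos: [0.4314, -0.02, 0.1728]
ee_rot: [-90.2, -0.4, 13.4]
contact_force: [-0.1, 0.4, -2.6]
opening: 0.0459
t 16.8 d mm [ 107.8    4.3 -227. ] ay 21.84 or -158.16 rot [-90.19  -0.42  13.44] q1,q6 [ -11. -114.]
```

View pics/h1.png

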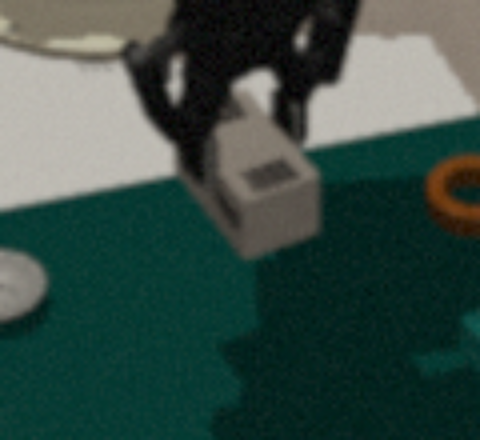

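```bash
python3 -m creep '[{"dx":0.015,"dy":0,"dz":-0.03,"ax":0,"ay":4,"az":0},{"dx":0.033,"dy":0,"dz":-0.07,"ax":0,"ay":8,"az":0},{"dx":0.052,"dy":0,"dz":-0.11,"ax":0,"ay":12,"az":0},{"dx":0.071,"dy":0,"dz":-0.15,"ax":0,"ay":16,"az":0},{"dx":0.09,"dy":0,"dz":-0.19,"ax":0,"ay":20,"az":0}]'
python3 -m creep '[{"dx":0.02,"dy":0,"dz":-0.03,"ax":0,"ay":1.8,"az":0},{"dx":0.02,"dy":0,"dz":-0.03,"ax":0,"ay":1.8,"az":0},{"dx":0.02,"dy":0,"dz":-0.03,"ax":0,"ay":1.8,"az":0}]'
python3 -c "
from h import *
to(.589,-.2157,.13,-8.4)"
```

```text
time_s: 17.35
tool_pos: [0.5614, -0.1849, 0.1671]
ee_rot: [-90.0, 0.1, -6.7]
contact_force: [1.0, 0.5, -1.1]
opening: 0.0459
time_s: 17.65
tool_pos: [0.5769, -0.2159, 0.1667]
ee_rot: [-90.0, 0.1, -8.4]
contact_force: [-0.3, -0.3, -2.3]
opening: 0.0459
t 17.6 d mm [12.  36.7  2. ] ay -0.02 or 179.98 rot [-89.96   0.1   -8.42] q1,q6 [ -26. -108.]
```

```bash
python3 -m creep '[{"dx":0.012,"dy":0,"dz":0.002,"ax":0,"ay":0,"az":0},{"dx":0.012,"dy":0.015,"dz":0.002,"ax":0,"ay":0,"az":0},{"dx":0.012,"dy":0.036,"dz":0.002,"ax":0,"ay":0,"az":0},{"dx":0.012,"dy":0.036,"dz":0.002,"ax":0,"ay":0,"az":0},{"dx":0.012,"dy":0.036,"dz":0.002,"ax":0,"ay":0,"az":0}]'
python3 -c "
from h import *
to(.589,-.2157,.09,-8.4)"
```

```text
time_s: 18.15
tool_pos: [0.5898, -0.2147, 0.1319]
ee_rot: [-90.0, 0.0, -8.3]
contact_force: [-0.2, 0.2, 0.4]
opening: 0.0459
t 18.1 d mm [-0.6 41.9 -1.2] ay 0.08 or -179.92 rot [-8.998e+01  5.000e-02 -8.320e+00] q1,q6 [ -25. -107.]
```

```bash
python3 -m creep '[{"dx":0,"dy":0.01,"dz":-0.001,"ax":0,"ay":0,"az":0},{"dx":0,"dy":0.02,"dz":-0.001,"ax":0,"ay":0,"az":0},{"dx":0,"dy":0.03,"dz":-0.001,"ax":0,"ay":0,"az":0},{"dx":0,"dy":0.04,"dz":-0.001,"ax":0,"ay":0,"az":0},{"dx":0,"dy":0.04,"dz":-0.001,"ax":0,"ay":0,"az":0}]'
python3 -m creep '[{"dx":0,"dy":0.0,"dz":0,"ax":0,"ay":0,"az":0},{"dx":0,"dy":0,"dz":0,"ax":0,"ay":0,"az":0}]'
python3 -c "
from h import *
to(.589,-.2157,.082,-8.4)"
python3 chk.py pics/n5.png sink
```

```text
time_s: 18.65
tool_pos: [0.5888, -0.2161, 0.09]
ee_rot: [-90.0, 0.1, -8.4]
contact_force: [0.2, -0.2, -1.5]
opening: 0.0461
time_s: 18.85
tool_pos: [0.5898, -0.2166, 0.092]
ee_rot: [-90.0, -0.0, -8.4]
contact_force: [0.4, -0.4, -1.0]
opening: 0.0459
t 18.9 d mm [-0.9 10.   0.8] ay 0.02 or -179.98 rot [-9.001e+01 -3.000e-02 -8.380e+00] q1,q6 [ -26. -107.]
```

View pics/n5.png

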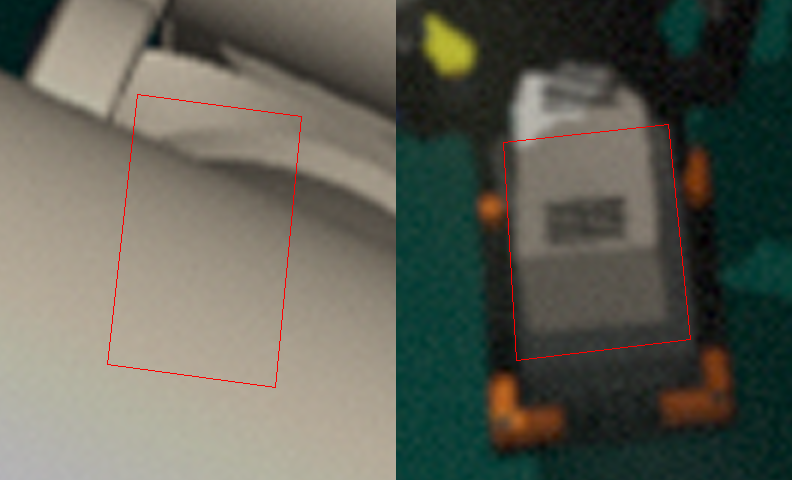

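```bash
python3 - <<'E'
from h import *
c=proj("scene",[[.588,-.215,.03]])[0].astype(int)*6
f=lambda P,p:((proj("scene",pose(np.array(P),p))+.5)*6-.5-[c[0]-198,c[1]-240]+[396,0]).round(0).tolist()
for p in((.588,-.2155,-.1466),(.590,-.2135,-.1466)):
    print("hood bot front",f([[.043,.0235,.043],[.043,-.0235,.043]],p),"top front",f([[.043,.0235,.085],[.043,-.0235,.085]],p),"sink top",f([[.05,.03,.036],[.05,-.03,.036],[-.05,.03,.036],[-.05,-.03,.036]],p))
E
```

```text
hood bot front [[668.0, 313.0], [532.0, 329.0]] top front [[658.0, 237.0], [518.0, 253.0]] sink top [[690.0, 339.0], [516.0, 360.0], [668.0, 124.0], [503.0, 142.0]]
hood bot front [[675.0, 316.0], [539.0, 332.0]] top front [[665.0, 240.0], [525.0, 256.0]] sink top [[697.0, 342.0], [523.0, 363.0], [674.0, 126.0], [510.0, 145.0]]
```

```bash
python3 -m creep '[{"dx":-0.001,"dy":0,"dz":0.0013,"ax":0,"ay":0,"az":0},{"dx":-0.001,"dy":0.003,"dz":0.0013,"ax":0,"ay":0,"az":0},{"dx":-0.001,"dy":0.006,"dz":0.0013,"ax":0,"ay":0,"az":0},{"dx":-0.001,"dy":0.009,"dz":0.0013,"ax":0,"ay":0,"az":0},{"dx":-0.001,"dy":0.009,"dz":0.0013,"ax":0,"ay":0,"az":0}]'
python3 -m creep '[{"dx":0,"dy":0.0,"dz":0,"ax":0,"ay":0,"az":0},{"dx":0,"dy":0,"dz":0,"ax":0,"ay":0,"az":0}]'
```

```text
time_s: 19.45
tool_pos: [0.5895, -0.2152, 0.083]
ee_rot: [-90.0, -0.1, -8.4]
contact_force: [1.8, 2.3, 8.3]
opening: 0.0462
time_s: 19.65
tool_pos: [0.5894, -0.2152, 0.0831]
ee_rot: [-90.0, -0.1, -8.4]
contact_force: [1.7, 0.4, 6.7]
opening: 0.0457
```

```bash
python3 -m creep '[{"dx":0,"dy":0.001,"dz":0,"ax":0,"ay":0,"az":0},{"dx":0,"dy":0.001,"dz":0,"ax":0,"ay":0,"az":0}]'; python3 chk.py pics/n6.png sink
```

```text
time_s: 19.85
tool_pos: [0.5896, -0.2152, 0.0828]
ee_rot: [-90.0, -0.1, -8.4]
contact_force: [-0.1, 3.2, 16.1]
opening: 0.046
```

View pics/n6.png

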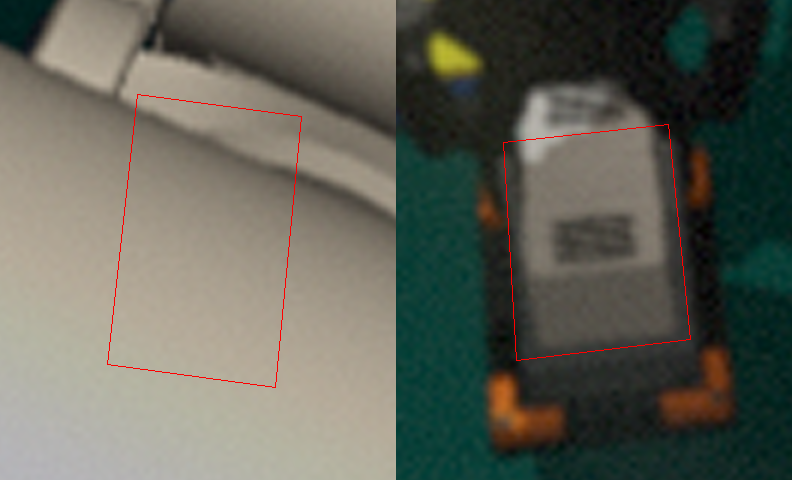

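```bash
python3 -m creep '[{"dx":0,"dy":-0.001,"dz":0,"ax":0,"ay":0,"az":0},{"dx":0,"dy":-0.001,"dz":0,"ax":0,"ay":0,"az":0},{"dx":0,"dy":-0.001,"dz":0,"ax":0,"ay":0,"az":0},{"dx":0,"dy":-0.001,"dz":0,"ax":0,"ay":0,"az":0},{"dx":0,"dy":-0.001,"dz":0,"ax":0,"ay":0,"az":0}]' 0.075
python3 -m creep '[{"dx":0,"dy":-0.02,"dz":0,"ax":0,"ay":0,"az":0},{"dx":0,"dy":-0.05,"dz":0,"ax":0,"ay":0,"az":0},{"dx":0,"dy":-0.08,"dz":0,"ax":0,"ay":0,"az":0},{"dx":0,"dy":-0.11,"dz":0,"ax":0,"ay":0,"az":0}]' 
python3 -m creep '[{"dx":0,"dy":0,"dz":0.2,"ax":0,"ay":0,"az":0},{"dx":0,"dy":0,"dz":0.2,"ax":0,"ay":0,"az":0},{"dx":0,"dy":0,"dz":0.2,"ax":0,"ay":0,"az":0},{"dx":0,"dy":0,"dz":0.2,"ax":0,"ay":0,"az":0}]'
python3 - <<'E'
from h import *
I={n:capture(n) for n in("top","scene")};M={}
for n in I:
    d=[x for x in cut_out("hood",n)];e=proj(n,[[.588,-.215,.06]])[0];print(n,[(round(x["score"],2),np.round(x["pixel"]).tolist(),int(x["mask"].sum())) for x in d])
    f=I[n].astype(int);yy,xx=np.mgrid[:480,:640]
    print("px",f[int(e[1])-3:int(e[1])+4:3,int(e[0])].tolist())
    d=[x for x in d if np.hypot(*(np.array(x["pixel"])-e))<25]
    if d:M[n]=d[0]["mask"]
for z in(.030,.032,.034,.036,.038):
    print(z,*fit(S["hood"],M,[.588,-.215,-.145],z),*[fit(S["hood"],{n:M[n]},[.588,-.215,-.145],z)[0].round(4) for n in M])
E
python3 chk.py pics/n7.png hood
```

```text
time_s: 20.45
tool_pos: [0.5887, -0.215, 0.0825]
ee_rot: [-90.0, 0.0, -8.4]
contact_force: [-0.8, 0.6, -0.1]
opening: 0.0749
time_s: 20.85
tool_pos: [0.5886, -0.2149, 0.1937]
ee_rot: [-90.0, 0.0, -8.4]
contact_force: [0.7, -0.6, 0.5]
opening: 0.0747
time_s: 21.25
tool_pos: [0.6179, -0.0154, 0.1928]
ee_rot: [-90.0, -0.0, -8.4]
contact_force: [0.8, 0.3, -0.3]
opening: 0.0751
top [(0.74, [406.0, 215.0], 1071), (0.68, [364.0, 160.0], 85)]
px [[205, 198, 199], [205, 197, 197], [205, 199, 201]]
scene [(0.8, [228.0, 263.0], 1027)]
px [[170, 178, 181], [171, 180, 182], [159, 167, 169]]
0.03 [ 0.58747072 -0.21341951 -0.15563112] 0.05242758905198419 [ 0.5881 -0.2127 -0.1668] [ 0.5862 -0.2138 -0.156 ]
0.032 [ 0.58785496 -0.21328087 -0.15448984] 0.04936652372723238 [ 0.5877 -0.2124 -0.1667] [ 0.588  -0.2139 -0.1554]
0.034 [ 0.58829122 -0.21321505 -0.15613159] 0.060197600591166966 [ 0.5872 -0.2121 -0.1667] [ 0.5896 -0.214  -0.1549]
0.036 [ 0.58816289 -0.2129775  -0.15890935] 0.07558382684901072 [ 0.5869 -0.2118 -0.1656] [ 0.5914 -0.2143 -0.1533]
0.038 [ 0.58781747 -0.21272874 -0.15929636] 0.09314188626712322 [ 0.5864 -0.2115 -0.1649] [ 0.5931 -0.2144 -0.1527]
```

View pics/n7.png

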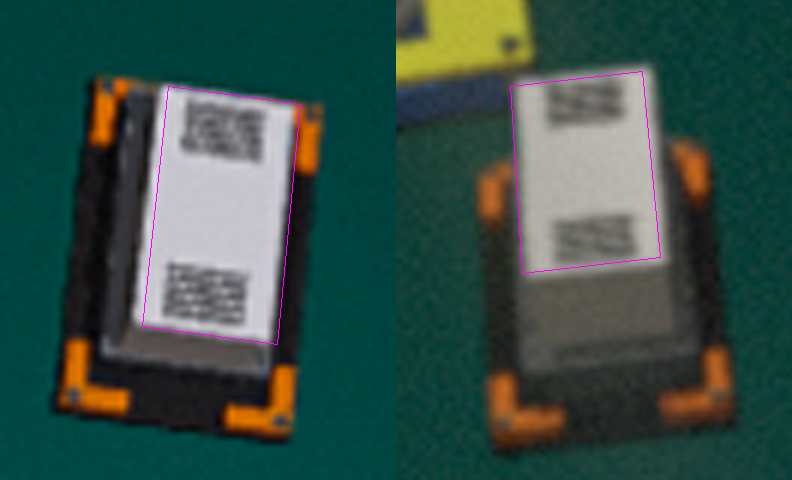

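```bash
cat > w.py <<'E'
from h import *
I={n:capture(n) for n in("top","scene")};M={};o=[]
for n in I:
    f=I[n].astype(float);r=(f[...,2]>1.8*np.maximum(f[...,0],f[...,1]))&(f[...,2]>50)
    c=proj(n,[[.426,-.2695,.05]])[0];yy,xx=np.mgrid[:480,:640];M[n]=r&(np.hypot(xx-c[0],yy-c[1])<28);print(n,M[n].sum())
for k in(["scene"],["top"],["scene","top"]):
    R=min((fit([box(.044,.016,.045,.075)],{n:M[n] for n in k},[.426,-.268,a]) for a in(.3,1.05,1.8,2.5)),key=lambda t:t[1]);print(k,np.round(R[0][:2],4),round(np.degrees(R[0][2])%180,1),round(R[1],3))
for n in I:
    b=cv2.resize(I[n],None,fx=6,fy=6,interpolation=cv2.INTER_CUBIC);c=proj(n,[[.426,-.2695,.03]])[0].astype(int)*6
    h=cv2.convexHull(proj(n,pose(box(.044,.016,.045,.075),R[0])).astype(np.float32));cv2.polylines(b,[((h+.5)*6-.5).round().astype(np.int32)],True,(255,0,255),1)
    h=cv2.convexHull(proj(n,pose(box(.076,.038,.027,.027),(.4263,-.2695,-.0855))).astype(np.float32));cv2.polylines(b,[((h+.5)*6-.5).round().astype(np.int32)],True,(0,0,0),1)
    o.append(b[c[1]-200:c[1]+200,c[0]-198:c[0]+198])
cv2.imwrite("pics/w1.png",np.hstack(o))
E
python3 w.py
```

```text
top 180
scene 168
['scene'] [ 0.4234 -0.2685] 150.1 0.345
['top'] [ 0.4255 -0.2674] 132.7 0.156
['scene', 'top'] [ 0.426 -0.268] 133.7 0.285
```

View pics/w1.png

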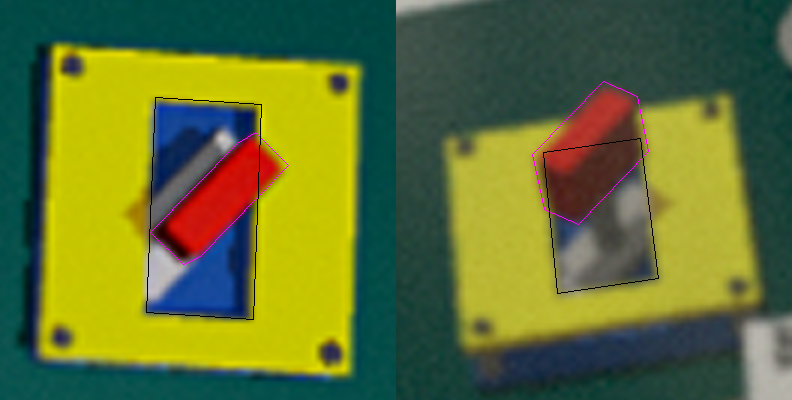

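```bash
python3 - <<'E'
from h import *
for n in("top","scene"):
    f=capture(n).astype(float);c=proj(n,[[.426,-.2695,.06]])[0];yy,xx=np.mgrid[:480,:640]
    r=(f[...,2]>1.8*np.maximum(f[...,0],f[...,1]))&(np.hypot(xx-c[0],yy-c[1])<28);t=np.percentile(f[...,2][r],95)*.75
    m=r&(f[...,2]>t);P=np.array([ground(n,(u,v),.075)[:2] for v,u in np.argwhere(m)])
    (cx,cy),s,a=cv2.minAreaRect((P*1000).astype(np.float32));w,V=np.linalg.eigh(np.cov(P.T));v=V[:,1]
    print(n,m.sum(),"mean",P.mean(0).round(4),"yaw",np.degrees(np.arctan2(v[1],v[0]))%180-180,"rect",round(cx,1),round(cy,1),np.round(s,1),round(a,1))
# slot orientation: blue/non-yellow hole in top
f=capture("top").astype(float);y=(f[...,2]>120)&(f[...,1]>120)&(f[...,0]<80);c=proj("top",[[.426,-.2695,.027]])[0];yy,xx=np.mgrid[:480,:640]
y&=np.hypot(xx-c[0],yy-c[1])<45;p=np.argwhere(y)[:,::-1]
G=np.array([ground("top",q,.027)[:2] for q in p]);(cx,cy),s,a=cv2.minAreaRect((G*1000).astype(np.float32));print("guard",round(cx,1),round(cy,1),np.round(s,1),round(a,1))
to(.4255,-.2685,.16,-48)
E
```

```text
top 155 mean [ 0.4251 -0.2668] yaw -46.41171276606667 rect 425.1 -266.9 [14.4 41.3] 42.8
scene 81 mean [ 0.429  -0.2685] yaw -46.89354422548911 rect 428.9 -268.4 [11.8 41.4] 42.8
guard 425.3 -268.4 [110.2 110.3] 85.3
t 21.8 d mm [-153.4   32.7 -276. ] ay 39.55 or -140.45 rot [-90.     0.    -8.45] q1,q6 [ -7. -89.]
```

```bash
python3 -m creep '[{"dx":-0.153,"dy":0.033,"dz":-0.277,"ax":0,"ay":38.5,"az":0},{"dx":-0.153,"dy":0.033,"dz":-0.277,"ax":0,"ay":38.5,"az":0},{"dx":-0.153,"dy":0.033,"dz":-0.277,"ax":0,"ay":38.5,"az":0},{"dx":-0.153,"dy":0.033,"dz":-0.277,"ax":0,"ay":38.5,"az":0},{"dx":-0.153,"dy":0.033,"dz":-0.277,"ax":0,"ay":38.5,"az":0}]' 0.05
python3 -m creep '[{"dx":0,"dy":0,"dz":0,"ax":0,"ay":0,"az":0}]'
python3 -c "
from h import *
to(.4255,-.2693,.16,-47)"
```

```text
time_s: 22.3
tool_pos: [0.4658, -0.2167, 0.1668]
ee_rot: [-90.0, -0.0, -47.2]
contact_force: [1.2, -0.8, -0.1]
opening: 0.0505
time_s: 22.4
tool_pos: [0.4637, -0.2191, 0.1664]
ee_rot: [-90.1, 0.1, -47.3]
contact_force: [0.1, 0.7, 0.3]
opening: 0.0498
t 22.4 d mm [ 11.1   6.4 -62.2] ay -0.35 or 179.65 rot [-9.007e+01  6.000e-02 -4.735e+01] q1,q6 [-32. -75.]
```

```bash
python3 -m creep '[{"dx":0.011,"dy":0.006,"dz":-0.062,"ax":0,"ay":0,"az":0},{"dx":0.011,"dy":0.006,"dz":-0.062,"ax":0,"ay":0,"az":0},{"dx":0.011,"dy":0.006,"dz":-0.062,"ax":0,"ay":0,"az":0},{"dx":0.011,"dy":0.006,"dz":-0.062,"ax":0,"ay":0,"az":0}]'
python3 -c "
from h import *
to(.4255,-.2693,.086,-47)"
```

```text
time_s: 22.8
tool_pos: [0.4298, -0.2653, 0.1609]
ee_rot: [-90.0, -0.0, -46.9]
contact_force: [0.4, 0.7, -0.4]
opening: 0.0499
t 22.8 d mm [-0.  74.9 -5.9] ay 0.08 or -179.92 rot [-8.998e+01 -1.000e-02 -4.692e+01] q1,q6 [-38. -82.]
```

```bash
python3 -m creep '[{"dx":0,"dy":0,"dz":-0.0055,"ax":0,"ay":0,"az":0},{"dx":0,"dy":0.02,"dz":-0.0055,"ax":0,"ay":0,"az":0},{"dx":0,"dy":0.045,"dz":-0.0055,"ax":0,"ay":0,"az":0},{"dx":0,"dy":0.075,"dz":-0.0055,"ax":0,"ay":0,"az":0},{"dx":0,"dy":0.075,"dz":-0.0055,"ax":0,"ay":0,"az":0}]'
python3 -m creep '[{"dx":0,"dy":0,"dz":0,"ax":0,"ay":0,"az":0},{"dx":0,"dy":0,"dz":0,"ax":0,"ay":0,"az":0}]'
python3 -c "
from h import *
to(.4255,-.2693,.086,-47)"
```

```text
time_s: 23.3
tool_pos: [0.4245, -0.2676, 0.0834]
ee_rot: [-90.0, 0.3, -46.8]
contact_force: [0.2, 0.3, 0.7]
opening: 0.0497
time_s: 23.5
tool_pos: [0.4262, -0.2693, 0.087]
ee_rot: [-90.0, -0.1, -46.8]
contact_force: [-0.3, 0.2, 1.0]
opening: 0.05
t 23.5 d mm [-0.5  1.  -0.5] ay 0.16 or -179.84 rot [-89.99  -0.09 -46.84] q1,q6 [-39. -82.]
```

Close, then lift 5 mm.

```bash
python3 -m creep '[{"dx":0,"dy":0,"dz":0,"ax":0,"ay":0,"az":0},{"dx":0,"dy":0,"dz":0,"ax":0,"ay":0,"az":0},{"dx":0,"dy":0,"dz":0,"ax":0,"ay":0,"az":0},{"dx":0,"dy":0,"dz":0,"ax":0,"ay":0,"az":0},{"dx":0,"dy":0,"dz":0,"ax":0,"ay":0,"az":0}]' 0.005 80
python3 -m creep '[{"dx":0,"dy":0,"dz":0,"ax":0,"ay":0,"az":0},{"dx":0,"dy":0,"dz":0,"ax":0,"ay":0,"az":0},{"dx":0,"dy":-0.003,"dz":0,"ax":0,"ay":0,"az":0},{"dx":0,"dy":-0.005,"dz":0,"ax":0,"ay":0,"az":0},{"dx":0,"dy":-0.005,"dz":0,"ax":0,"ay":0,"az":0}]'
python3 -m creep '[{"dx":0,"dy":0,"dz":0,"ax":0,"ay":0,"az":0},{"dx":0,"dy":0,"dz":0,"ax":0,"ay":0,"az":0}]'
python3 -c "
from h import *
to(.4255,-.2693,.086,-4.7);print(observe()['ft_torque'])"
```

```text
time_s: 24.0
tool_pos: [0.4259, -0.2693, 0.0868]
ee_rot: [-90.0, -0.1, -46.9]
contact_force: [-1.8, 2.1, 16.0]
opening: 0.0138
time_s: 24.5
tool_pos: [0.4255, -0.2692, 0.091]
ee_rot: [-90.0, -0.0, -46.9]
contact_force: [-0.6, 0.1, -4.0]
opening: 0.0135
time_s: 24.7
tool_pos: [0.4254, -0.2691, 0.0907]
ee_rot: [-90.0, 0.0, -46.9]
contact_force: [-0.6, 0.0, -4.1]
opening: 0.0135
t 24.7 d mm [ 0.2  4.7 -0.1] ay -42.18 or 137.82 rot [-9.000e+01  1.000e-02 -4.688e+01] q1,q6 [-39. -82.]
[-0.00415983 -0.00926022  0.02162821]
```

```bash
python3 -m creep '[{"dx":0,"dy":0,"dz":0,"ax":0,"ay":-5,"az":0},{"dx":0,"dy":0,"dz":0,"ax":0,"ay":-12,"az":0},{"dx":0,"dy":0,"dz":0,"ax":0,"ay":-19,"az":0},{"dx":0,"dy":0,"dz":0,"ax":0,"ay":-26,"az":0},{"dx":0,"dy":0,"dz":0,"ax":0,"ay":-32,"az":0}]'
python3 -m creep '[{"dx":0,"dy":0,"dz":0,"ax":0,"ay":-6,"az":0},{"dx":0,"dy":0,"dz":0,"ax":0,"ay":-10.2,"az":0},{"dx":0,"dy":0,"dz":0,"ax":0,"ay":-10.2,"az":0},{"dx":0,"dy":0,"dz":0,"ax":0,"ay":-10.2,"az":0}]'
python3 -c "
from h import *
to(.4255,-.2693,.086,-4.7);print(observe()['ft_torque'])"
```

```text
time_s: 25.2
tool_pos: [0.4254, -0.2691, 0.0906]
ee_rot: [-90.0, 0.0, -14.6]
contact_force: [0.1, 0.3, -3.1]
opening: 0.0137
time_s: 25.6
tool_pos: [0.4255, -0.2691, 0.0907]
ee_rot: [-90.0, 0.0, -4.8]
contact_force: [-0.3, 0.6, -3.6]
opening: 0.0135
t 25.6 d mm [ 0.1  4.7 -0.2] ay -0.11 or 179.89 rot [-8.999e+01  1.000e-02 -4.810e+00] q1,q6 [ -39. -124.]
[ 0.01095522  0.01425593 -0.00593467]
```

Free rotation. Lift gently through the guard.

```bash
python3 -m creep '[{"dx":0,"dy":-0.004,"dz":0,"ax":0,"ay":0,"az":0},{"dx":0,"dy":-0.008,"dz":0,"ax":0,"ay":0,"az":0},{"dx":0,"dy":-0.012,"dz":0,"ax":0,"ay":0,"az":0},{"dx":0,"dy":-0.012,"dz":0,"ax":0,"ay":0,"az":0}]'
```

```text
time_s: 26.0
tool_pos: [0.4258, -0.2694, 0.1035]
ee_rot: [-90.0, -0.1, -4.7]
contact_force: [0.1, 0.1, -3.3]
opening: 0.0137
```

```bash
python3 -m creep '[{"dx":0,"dy":-0.008,"dz":0,"ax":0,"ay":0,"az":0},{"dx":0,"dy":-0.016,"dz":0,"ax":0,"ay":0,"az":0},{"dx":0,"dy":-0.03,"dz":0,"ax":0,"ay":0,"az":0},{"dx":0,"dy":-0.07,"dz":0,"ax":0,"ay":0,"az":0},{"dx":0,"dy":-0.11,"dz":0,"ax":0,"ay":0,"az":0}]'
python3 -m creep '[{"dx":0,"dy":-0.01,"dz":0,"ax":0,"ay":0,"az":0},{"dx":0,"dy":-0.01,"dz":0,"ax":0,"ay":0,"az":0}]'
python3 -c "
from h import *
to(.5885,-.2153,.22,-8.4)"
```

```text
time_s: 26.5
tool_pos: [0.425, -0.2687, 0.2142]
ee_rot: [-90.0, 0.1, -4.7]
contact_force: [0.6, -1.1, -3.5]
opening: 0.0136
time_s: 26.7
tool_pos: [0.426, -0.2696, 0.2245]
ee_rot: [-90.1, -0.2, -4.7]
contact_force: [0.2, 0.3, -4.4]
opening: 0.0136
t 26.7 d mm [157.5   4.8  67.4] ay 3.72 or -176.28 rot [-90.12  -0.17  -4.68] q1,q6 [ -39. -124.]
```

```bash
python3 -m creep '[{"dx":0.02,"dy":0,"dz":0.009,"ax":0,"ay":0.8,"az":0},{"dx":0.055,"dy":0,"dz":0.024,"ax":0,"ay":1.6,"az":0},{"dx":0.09,"dy":0,"dz":0.04,"ax":0,"ay":2.5,"az":0},{"dx":0.125,"dy":0,"dz":0.055,"ax":0,"ay":3.7,"az":0},{"dx":0.157,"dy":0,"dz":0.067,"ax":0,"ay":3.7,"az":0}]'
python3 -m creep '[{"dx":0,"dy":0,"dz":0,"ax":0,"ay":0,"az":0},{"dx":0,"dy":0,"dz":0,"ax":0,"ay":0,"az":0},{"dx":0,"dy":0,"dz":0,"ax":0,"ay":0,"az":0}]'
python3 -c "
from h import *
to(.5885,-.2152,.159,-8.4)"
```

```text
time_s: 27.2
tool_pos: [0.5882, -0.2139, 0.2205]
ee_rot: [-89.9, 0.2, -8.4]
contact_force: [0.7, -0.6, -3.0]
opening: 0.0139
time_s: 27.5
tool_pos: [0.5863, -0.2151, 0.2214]
ee_rot: [-90.0, 0.1, -8.4]
contact_force: [0.2, 0.3, -4.0]
opening: 0.0137
t 27.5 d mm [ 2.4 62.4  0.2] ay 0.01 or -179.99 rot [-89.96   0.15  -8.39] q1,q6 [ -26. -107.]
```

```bash
python3 -m creep '[{"dx":0.002,"dy":0.015,"dz":0,"ax":0,"ay":0,"az":0},{"dx":0.002,"dy":0.03,"dz":0,"ax":0,"ay":0,"az":0},{"dx":0.002,"dy":0.045,"dz":0,"ax":0,"ay":0,"az":0},{"dx":0.002,"dy":0.056,"dz":0,"ax":0,"ay":0,"az":0},{"dx":0.002,"dy":0.06,"dz":0,"ax":0,"ay":0,"az":0}]'
python3 -m creep '[{"dx":0,"dy":0,"dz":0,"ax":0,"ay":0,"az":0},{"dx":0,"dy":0,"dz":0,"ax":0,"ay":0,"az":0}]'
python3 -c "
from h import *
to(.5885,-.2152,.157,-8.4)"
```

```text
time_s: 28.0
tool_pos: [0.5884, -0.2154, 0.161]
ee_rot: [-90.0, 0.1, -8.4]
contact_force: [1.1, -0.4, -4.0]
opening: 0.0139
time_s: 28.2
tool_pos: [0.5896, -0.2156, 0.1632]
ee_rot: [-90.0, -0.0, -8.4]
contact_force: [1.0, -1.1, -3.8]
opening: 0.0139
t 28.2 d mm [-1.2  6.2  0.3] ay 0.02 or -179.98 rot [-9.001e+01 -4.000e-02 -8.380e+00] q1,q6 [ -26. -107.]
```

```bash
python3 -m creep '[{"dx":-0.001,"dy":0.002,"dz":0,"ax":0,"ay":0,"az":0},{"dx":-0.001,"dy":0.004,"dz":0,"ax":0,"ay":0,"az":0},{"dx":-0.001,"dy":0.005,"dz":0,"ax":0,"ay":0,"az":0},{"dx":-0.001,"dy":0.005,"dz":0,"ax":0,"ay":0,"az":0}]'
```

```text
time_s: 28.6
tool_pos: [0.5896, -0.2157, 0.1594]
ee_rot: [-90.1, -0.2, -8.4]
contact_force: [1.1, 0.7, 14.2]
opening: 0.0137
```

```bash
python3 -m creep '[{"dx":0,"dy":-0.001,"dz":0,"ax":0,"ay":0,"az":0},{"dx":0,"dy":-0.001,"dz":0,"ax":0,"ay":0,"az":0}]'
python3 -m creep '[{"dx":0,"dy":0,"dz":0,"ax":0,"ay":0,"az":0},{"dx":0,"dy":0,"dz":0,"ax":0,"ay":0,"az":0},{"dx":0,"dy":0,"dz":0,"ax":0,"ay":0,"az":0},{"dx":0,"dy":0,"dz":0,"ax":0,"ay":0,"az":0},{"dx":0,"dy":0,"dz":0,"ax":0,"ay":0,"az":0}]' 0.05
python3 -m creep '[{"dx":0,"dy":-0.02,"dz":0,"ax":0,"ay":0,"az":0},{"dx":0,"dy":-0.05,"dz":0,"ax":0,"ay":0,"az":0},{"dx":0,"dy":-0.08,"dz":0,"ax":0,"ay":0,"az":0},{"dx":0,"dy":-0.11,"dz":0,"ax":0,"ay":0,"az":0},{"dx":0,"dy":-0.11,"dz":0,"ax":0,"ay":0,"az":0}]'
python3 -m creep '[{"dx":0,"dy":0,"dz":0.2,"ax":0,"ay":0,"az":0},{"dx":0,"dy":0,"dz":0.2,"ax":0,"ay":0,"az":0},{"dx":0,"dy":0,"dz":0.2,"ax":0,"ay":0,"az":0},{"dx":0,"dy":0,"dz":0.2,"ax":0,"ay":0,"az":0},{"dx":0,"dy":0,"dz":0.2,"ax":0,"ay":0,"az":0}]'
python3 chk.py pics/n8.png hood
```

```text
time_s: 28.8
tool_pos: [0.5891, -0.2156, 0.1598]
ee_rot: [-90.0, -0.1, -8.4]
contact_force: [1.2, 0.1, 6.4]
opening: 0.0137
time_s: 29.3
tool_pos: [0.5884, -0.2153, 0.1587]
ee_rot: [-90.0, 0.0, -8.4]
contact_force: [-0.6, -0.4, -0.3]
opening: 0.0501
time_s: 29.8
tool_pos: [0.59, -0.216, 0.273]
ee_rot: [-90.1, -0.4, -8.4]
contact_force: [0.2, -0.1, 0.4]
opening: 0.05
time_s: 30.3
tool_pos: [0.6176, -0.0118, 0.2681]
ee_rot: [-89.9, 0.0, -8.1]
contact_force: [-0.3, -1.8, -0.2]
opening: 0.0502
```

View pics/n8.png

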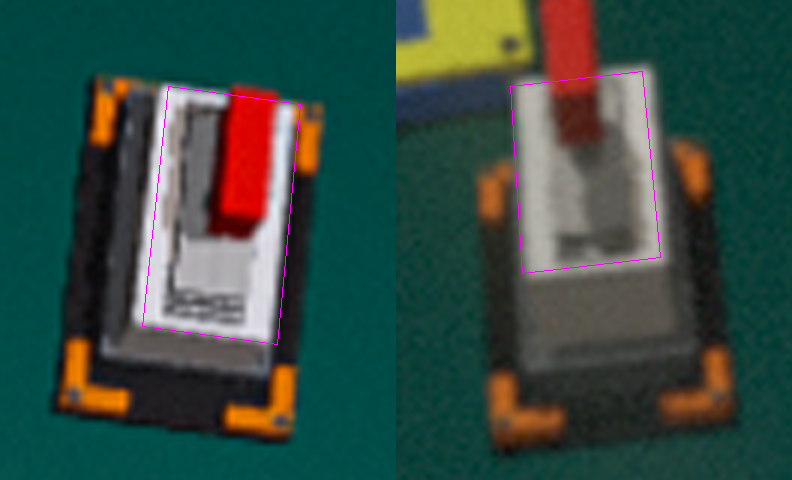

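```bash
python3 - <<'E'
from h import *
for n in("top","scene"):
    im=capture(n);f=im.astype(float);c=proj(n,[[.588,-.2145,.145]])[0];yy,xx=np.mgrid[:480,:640]
    r=(f[...,2]>1.8*np.maximum(f[...,0],f[...,1]))&(np.hypot(xx-c[0],yy-c[1])<28);m=r&(f[...,2]>np.percentile(f[...,2][r],95)*.75)
    P=np.array([ground(n,(u,v),.145)[:2] for v,u in np.argwhere(m)]);R=cv2.minAreaRect((P*1000).astype(np.float32));print(n,"handle",np.round(R[0],1),np.round(R[1],1),round(R[2],1))
    p,e=fit(S["spare_board"],{n:fg(im,n,(.6516,.0171))},[.6516,.0171,-.245]);print("spare",p.round(4),round(e,3))
s=observe();print(s["time_s"],s["contact_force"],s["tool_pos"])
close_job()
E
```

```text
top handle [ 599.5 -199.6] [71.3 40.3] 59.6
spare [ 0.6022  0.0371 -0.895 ] 0.895
scene handle [ 593.5 -214.8] [14.5 44.1] 82.8
spare [ 0.6513  0.0175 -0.299 ] 0.621
30.5 [-0.55814416  0.58881639 -0.52364659] [ 0.6173873  -0.01810861  0.26837753]
the job is handed in; nothing more can be done
```

I built the power module in the nest and handed it in at 30.5 s of the 134 s allowed. The heat sink, green board and hood are in place, the weight stands on the hood, and everything is let go. No verdict was reported.

**What the last checks showed**
- **Heat sink and board:** the pictures show the heat sink flat between the orange corners, with the board centred and lined up on it.
- **Hood:** it pressed on something about 2 mm higher than I had worked out. After release, fitting both cameras gave a best height of 32 mm, which is the seated height. It lies inside the rim with yaw within about 1° of the heat sink.
- **Weight:** it came out of the slot without touching and stands upright on the hood. The scene camera put the handle within about 6 mm of the hood's middle, against a 15 mm limit.

**What failed or disagreed**
- **Top-camera handle fit:** the last top-camera fit of the handle was unusable because other red areas were mixed in.
- **Spare board:** my final check failed because the arm hid it. The top-camera fit found nothing, and the scene-camera fit landed within about 0.5 mm of the start position but matched badly. The gripper only passed above it, at 0.14 m or higher.
- **Weight's starting angle:** I measured about 42° clockwise from the slot, not 50 to 80° counterclockwise as described. I went by the pictures, and the weight turned and lifted out freely.

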